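Dry-lay the glue blocks along a rail

TASK

Dry-lay the three glue blocks flat against the robot-side face of the standing rail, each square to it with one short end butted up to it: the long dark block at the end of the rail with the red pencil behind it, the reddish block at the other end (outer sides flush with the rail's ends), the small pale block between them at the middle of the rail. Then stand the tape measure as a weight centred on the dark block, lengthwise along it, and leave everything else where it lies.

Things in the scene. Friction and masses are not known exactly. Their poses are not given: they have to be found in the camera images.
- rail: Straight reddish-brown sapele strip standing on its narrow edge, 26 (x) x 400 (y) x 50 (z, high) mm, fixed to the table: it cannot move. Origin: centre of its underside. y runs along its length and points to the robot's left, within about 15 degrees; -x points to the robot, so the robot-side face is at x = -13 mm, the ends at y = +200 (left) and -200 mm (right).
- red_block: Loose reddish-brown block, the widest of the three glue blocks, 45 (x) x 70 (y, long side) x 19 (z, high) mm, 38 g. Origin: centre of its underside.
- pale_block: Loose pale wood block, the shortest of the three, 38 (x) x 55 (y, long side) x 22 (z, high) mm, 29 g. Origin: centre of its underside.
- dark_block: Loose dark brown block, long and narrow, 28 (x) x 90 (y, long side) x 19 (z, high) mm, 31 g. Origin: centre of its underside.
- tape_measure: Loose black tape measure with a green face, standing upright on its flat base, 39 (x, thickness) x 91 (y, length with the hook) x 66 (z, high) mm, 0.28 kg; its case is about 34 to 38 mm thick and runs from y = -27 to +45 mm, the hook end to -46 mm. Origin: centre of the underside of the whole outline. Take it across its thickness.
- pencil: Red carpenter's pencil, 13 (x) x 180 (y, long) x 8 (z, high) mm, lying on the table about 60 mm behind the rail (on the side away from the robot), roughly along it, beside one of its two halves, which varies: this end of the rail is the dark block's. Origin: centre of its underside. Not to be moved.
- reel: Small orange rounded string reel, 30 (x) x 50 (y) x 20 (z, high) mm, lying behind the rail near the other end: the reddish block's end. Origin: centre of its underside. Not to be moved.
- sanding_block: Bystander: pale sanding block, 66 (x) x 115 (y) x 30 (z, high) mm, far left. Bigger than the glue blocks. Origin: centre of its underside. Not to be moved.
- mallet: Bystander: wooden mallet lying at the right side of the table, 95 (x) x 264 (y) x 55 (z, high) mm, the head at its -y end, handle along y. Origin: centre of the underside of its outline. Not to be moved.
- bench_brush: Bystander: bench brush lying along the table's front edge, 30 (x) x 230 (y) x 21 (z, high) mm. Origin: centre of its underside. Not to be moved.
Mind the look-alikes: they are no part of the job. What is shaped like the red_block but yellow is not meant. Of the things that look like the dark_block, the larger one is meant.

How it is judged:
At the end, for the whole second after the job is handed in: Blocks flat on the robot's side of the rail, square within 0.2 rad, ends within 12 mm of it; dark (pencil end) and red (other end) flush within 13 mm, pale within 15 mm of mid-length. Tape upright on the dark block within 10 mm across, 16 mm and 0.25 rad along it. All released, at rest (x of red_block in the frame of rail between -0.06 and -0.044 m and angle between the y axis of each of red_block, pale_block, dark_block and the x axis of rail, either way round below 0.2 rad and angle between each of red_block, pale_block, dark_block, tape_measure's own z axis and vertical below 0.08 rad and height (world z) of each of red_block, pale_block, dark_block below 0.006 m and x of pale_block in the frame of rail between -0.0525 and -0.0365 m and x of dark_block in the frame of rail between -0.07 and -0.054 m and y of pale_block in the frame of rail between -0.015 and 0.015 m and ((y of pencil in the frame of rail above 0 m and y of dark_block in the frame of rail between 0.173 and 0.199 m and y of red_block in the frame of rail between -0.1905 and -0.1645 m) or (y of pencil in the frame of rail below 0 m and y of dark_block in the frame of rail between -0.199 and -0.173 m and y of red_block in the frame of rail between 0.1645 and 0.1905 m)) and x of tape_measure in the frame of dark_block between -0.01 and 0.01 m and y of tape_measure in the frame of dark_block between -0.016 and 0.016 m and z of tape_measure in the frame of dark_block between 0.016 and 0.022 m and angle between the y axis of tape_measure and the y axis of dark_block, either way round below 0.25 rad and linear speed of each of red_block, pale_block, dark_block, tape_measure below 0.01 m/s); the robot touches nothing.
It fails at once if the pencil was moved more than 30 mm (distance of pencil from where it was at the start of the episode above 0.03 m).
It fails at once if the reel was moved more than 30 mm (distance of reel from where it was at the start of the episode above 0.03 m).
It fails at once if the sanding block was moved more than 30 mm (distance of sanding_block from where it was at the start of the episode above 0.03 m).
It fails at once if the mallet was moved more than 30 mm (distance of mallet from where it was at the start of the episode above 0.03 m).
It fails at once if the bench brush was moved more than 30 mm (distance of bench_brush from where it was at the start of the episode above 0.03 m).
It also fails if it takes over 109 s, if anything falls off the work surface, if the arm or the gripper's body presses on something with over 40 N, if the wrist force passes 120 N, or if a joint passes its speed limit or range.

ROBOT

A 6-joint arm with a two-finger parallel gripper is mounted at the origin on a cart in front of the work surface, level with it; the furniture and walls round the work are solid. World frame = base frame: x ahead of the robot, y to its left, z up, the work surface at z = 0. Lengths are in m, angles in rad, forces in N, time in s.
With the tool pointing down it reaches from about 0.225 to 0.875 m from the base axis. Payload 3.4 kg.
Tool frame: the origin (TCP) lies at the very end of the fingers, on their centre line; the grasp point (between the pads) lies 19 mm behind it; z points along the fingers, y is the line along which they close (so a half turn about z gives the same grasp; the last joint's range is limited). The gripper opens to 85 mm and grips with 20 to 120 N. Pads are 22 mm wide; open, the fingers measure 114 mm over their backs; the gripper's body (76 mm by 85 mm) begins 54 mm behind the grasp point. The pads swing forward as they close: fully open they stand 13 mm farther back than shut.
Start: joints at [1.124, 0.276, 1.505, -0, 1.361, -0.121], TCP at [0.184, 0.545, 0.231] pointing down, gripper open.
Joint ranges: [-2.89, 2.89], [-0.75, 2.08], [0.22, 2.7], [-1.18, 4.32], [0.11, 2.71], [-2.7, 2.7]. Speed limits (rad/s): [2.57, 2.57, 3.14, 3.14, 3.14, 3.14].

INTERFACE

Orientations are given as a unit quaternion [w, x, y, z].
In Python, from rig import manip, eyes gives the robot as it stands.
- The arm moves only by the tool servo_tool, never from a script. Its argument "series" is text: rows parted by semicolons, each of 7 numbers parted by spaces: the shift along the tool's x, y, z in m, then the turn, a rotation vector about the tool's x, y, z in degrees, then the closure, from 0 (fully open) to 1 (shut). In form: dx dy dz ax ay az fingers; .... A call has 1 to 5 rows; each row is the pose to reach, as a shift and turn from the pose commanded when the call began, along the tool's axes at that moment; what a row does not reach only later rows make up. A row lasts 1/10 s, in which the tool goes at most 50 mm and 8.59 degrees, less where a joint would pass 70% of its speed; a pose out of reach is approached as far as the arm can. A call with a gripper value outside its range is refused whole. The fingers move at their own pace and stop on an object; "squeeze" is the grip in N (left out, the last holds). Time passes only in rows, so rows that repeat a pose let the fingers close. It gives the time, the measured TCP pose, the force, the opening and the grip force at its end, in the units of the state.
- manip.get_state(): the state, without advancing time (a new reading comes with each control period).
- eyes.get_image(name): name is "side" or "top" or "wrist"; returns the picture (384x512x3 uint8, red, green, blue); there is no depth.
- eyes.camera_info(name): a dict with "fx", "fy", "cx", "cy" (pixels), "dist" ([k1, k2, p1, p2, k3] as OpenCV has them; the pictures are not rectified), "eye" and "orientation" of the camera in the world. Camera axes: x right, y down, z forward; pixel columns grow to the right and rows downward; lengths in m; the calibration is good to about 2 mm. A picture is of the moment at which its call begins: read the wrist's pose just before it. camera_info takes no time and is no camera call; for the wrist camera it gives the pose at the moment of the call.
- manip.sign_off(): hands the job in; it is judged then, once.
The state is a dict: "clock": time; "qpos": joint angles; "qd": joint speeds; "effort": joint torques, N m; "position": TCP position; "ee_rot": TCP orientation; "contact_force": force on the tool from outside, world axes, zero at the start; "moment": the same for the moment, N m; "width": finger opening in m; "gripper_force": force on a finger pad.
Only numpy, scipy, OpenCV 4.12 (cv2) and the standard library are available. Lean on these libraries where they do the work, as an engineer would, in place of code of your own. Each camera call takes 0.05 s, during which the arm holds its last target. There are 200 camera calls.

## Working session

There is one attempt and no reset: what is moved stays moved. The work goes in short steps, Python scripts to look and compute and a tool call to move; the robot and the scene stay as the last step left them, time stands still between calls to the robot, and variables do not carry over. Pictures are saved under pics/ and viewed, at most 14 in all, crops included, and the job is handed in when it is done.

Besides the shell and the picture viewer there is one more tool, called after "Call:" in YAML: its name, and indented under it one key for each argument. servo_tool: Moves the arm, as the interface text tells. Its arguments: {"type":"object","properties":{"series":{"type":"string"},"squeeze":{"type":"number"}},"required":["series"]}

```bash
ls; mkdir -p pics; cat > h.py <<'E'
import numpy as np,cv2
from scipy.spatial.transform import Rotation as R
from rig import manip,eyes
E
python3 - <<'E'
from h import *
for n in ("top","side"):
    i=eyes.camera_info(n); print(n,i)
    im=eyes.get_image(n); np.save(f"pics/{n}0.npy",im); cv2.imwrite(f"pics/{n}0.png",im[:,:,::-1])
print(manip.get_state())
E
```

```text
pics
top {'fx': 369.1638027735254, 'fy': 369.1638027735254, 'cx': 259.17096321905115, 'cy': 188.39934421686127, 'dist': array([-0.0344863,  0.       ,  0.       ,  0.       ,  0.       ]), 'eye': array([ 0.34216459, -0.0542305 ,  1.20617989]), 'orientation': array([ 0.05065105, -0.69674985,  0.71276423, -0.06277953])}
side {'fx': 403.0183888375958, 'fy': 403.0183888375958, 'cx': 251.52119287846213, 'cy': 194.25351289039165, 'dist': array([-0.09487478,  0.        ,  0.        ,  0.        ,  0.        ]), 'eye': array([0.13105327, 1.08559337, 0.56782115]), 'orientation': array([ 0.0887752 , -0.13979284,  0.82258117, -0.54400106])}
{'clock': 0.1, 'qpos': array([ 1.12398877e+00,  2.76524221e-01,  1.50598866e+00, -1.30403041e-05,
        1.36067752e+00, -1.21021328e-01]), 'qd': array([-0.00033774, -0.00033501, -0.00254234, -0.0002258 , -0.00308506,
        0.00044879]), 'effort': array([ 1.20204688e-03, -4.17706776e+01, -2.46403760e+01,  1.44710980e-04,
        5.85082380e-03,  3.99216276e-06]), 'position': array([0.18385433, 0.54433479, 0.23053761]), 'ee_rot': array([-2.17657153e-04,  1.62172299e-01,  9.86762133e-01, -7.68679985e-04]), 'contact_force': array([-0.44953673,  0.0797113 , -0.38278955]), 'moment': array([ 0.0097138 , -0.00752048, -0.00553121]), 'gripper_force': 0.0, 'width': 0.08526868458230559}
```

```bash
python3 - <<'E'
import cv2
for n in("top","side"):
    im=cv2.imread(f"pics/{n}0.png"); cv2.imwrite(f"pics/{n}0b.png",cv2.resize(im,(800,600),interpolation=cv2.INTER_CUBIC))
E
```

```text
(no output)
```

View pics/top0b.png

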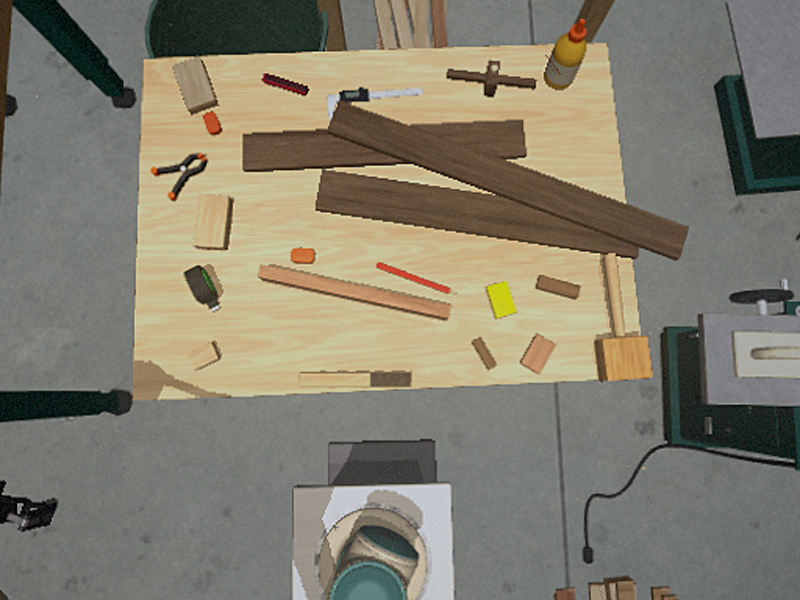

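View pics/side0b.png

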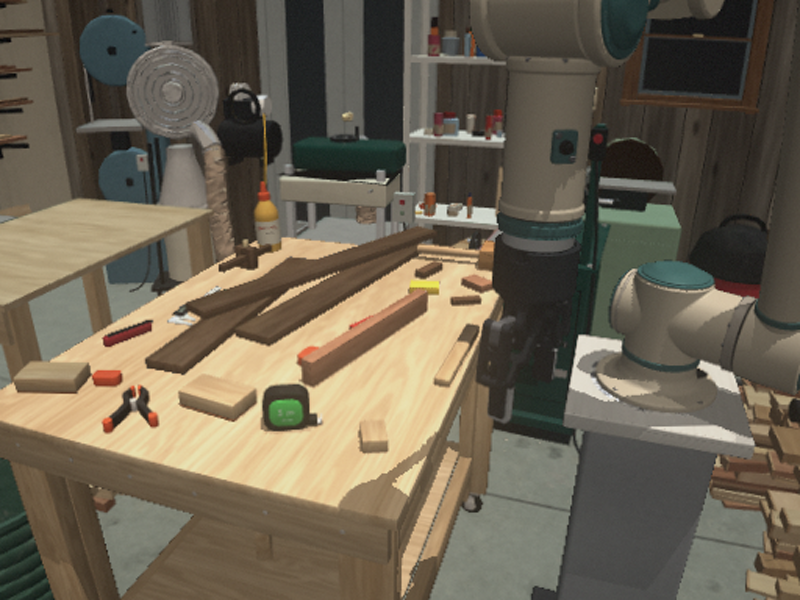

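The top view (800x600 scale) shows the rail from (260,270) to (450,312). The pencil is behind its right half at (413,277) and the reel behind its left half at (302,255), so dark goes to the right (-y) end and red to the left. The reddish block is at (537,353) and the yellow decoy at (500,300). The dark candidates are at (558,287), which is larger, and (484,353), which is smaller. The pale block is at (206,355) and the tape at (203,288).

```bash
cat > h.py <<'E'
import numpy as np,cv2
from scipy.spatial.transform import Rotation as R
from rig import manip,eyes
def rot(q): return R.from_quat([q[1],q[2],q[3],q[0]])
def rays(px,i):
    K=np.array([[i['fx'],0,i['cx']],[0,i['fy'],i['cy']],[0,0,1]])
    u=cv2.undistortPoints(np.asarray(px,float).reshape(-1,1,2),K,i['dist']).reshape(-1,2)
    return rot(i['orientation']).apply(np.c_[u,np.ones(len(u))])
def cast(px,i,z):
    d=rays(px,i); e=i['eye']; return e+d*((z-e[2])/d[:,2])[:,None]
def proj(P,i):
    K=np.array([[i['fx'],0,i['cx']],[0,i['fy'],i['cy']],[0,0,1]])
    c=rot(i['orientation']).inv().apply(np.atleast_2d(P)-i['eye'])
    return cv2.projectPoints(c,np.zeros(3),np.zeros(3),K,i['dist'])[0].reshape(-1,2)
def meet(a,ia,b,ib):
    "nearest point of two pixel rays, and gap"
    d,f=rays([a],ia)[0],rays([b],ib)[0]
    s=np.linalg.lstsq(np.c_[d,-f],ib['eye']-ia['eye'],rcond=None)[0]
    p,q=ia['eye']+d*s[0],ib['eye']+f*s[1]; return (p+q)/2,np.linalg.norm(p-q)
def blob(im,roi,thr=25):
    "largest blob that differs from the ROI's median Lab colour"
    x0,y0,x1,y1=roi; L=cv2.cvtColor(im,cv2.COLOR_RGB2LAB)[y0:y1,x0:x1].astype(float)
    m=(np.linalg.norm(L-np.median(L.reshape(-1,3),0),axis=2)>thr).astype(np.uint8)
    c=max(cv2.findContours(m,cv2.RETR_EXTERNAL,cv2.CHAIN_APPROX_NONE)[0],key=cv2.contourArea)
    return c.reshape(-1,2)+[x0,y0]
def rect(P):
    "centre, (short,long), angle of long axis in world xy (rad)"
    (cx,cy),(w,h),a=cv2.minAreaRect((P[:,:2]*1000).astype(np.float32))
    if w>h: w,h,a=h,w,a+90
    a=np.radians(a+90); a=(a+np.pi/2)%np.pi-np.pi/2
    return np.round([cx/1000,cy/1000],4),np.round([w,h],1),round(float(a),3)
def save(im,name,box=None):
    if box: im=im[box[1]:box[3],box[0]:box[2]]
    s=min(800/im.shape[1],600/im.shape[0]); cv2.imwrite(name,cv2.resize(im,None,fx=s,fy=s,interpolation=cv2.INTER_CUBIC)[:,:,::-1])
E
python3 - <<'E'
from h import *
t=np.load("pics/top0.npy"); i=eyes.camera_info("top")
for n,roi,z in [("rail",(155,160,300,212),.05),("dark",(335,165,380,200),.019),("small",(295,210,322,242),.019),("red",(326,205,362,246),.019),("yellow",(304,174,335,208),.019),("pale",(115,210,150,242),.022),("tape",(112,162,148,205),.066),("pencil",(236,164,296,190),.008)]:
    c=blob(t,roi,22); print(n,cv2.minAreaRect(c),*rect(cast(c,i,z)))
w=eyes.camera_info("wrist"); im=eyes.get_image("wrist"); save(im,"pics/w0.png"); s=manip.get_state()
r=rot(s['ee_rot']); print(w, "cam in tool",r.inv().apply(w['eye']-s['position']),(r.inv()*rot(w['orientation'])).as_rotvec())
E
```

```text
rail ((226.74249267578125, 186.18019104003906), (125.83963012695312, 12.434746742248535), 12.308016777038574) [0.5388 0.0272] [ 39.9 400.8] 1.333
dark ((356.5000305175781, 183.50003051757812), (28.861740112304688, 10.429031372070312), 14.03624439239502) [ 0.5437 -0.3972] [35.2 94.2] 1.301
small ((309.51470947265625, 225.691162109375), (21.60881996154785, 7.71743631362915), 59.03623962402344) [ 0.4094 -0.2359] [25.1 68.8] 0.502
red ((343.3769226074219, 225.7154083251953), (15.504340171813965, 22.94642448425293), 29.74488067626953) [ 0.4068 -0.3458] [49.7 75.2] -0.568
yellow ((320.3000183105469, 191.39999389648438), (22.45216941833496, 15.495158195495605), 71.56504821777344) [ 0.5201 -0.2763] [51.4 73.4] 0.269
pale ((134.73651123046875, 229.19796752929688), (9.886892318725586, 21.599058151245117), 30.465543746948242) [0.4108 0.323 ] [32.3 67.3] -0.517
tape ((131.40000915527344, 183.80001831054688), (32.199378967285156, 19.677396774291992), 63.43495178222656) [0.5502 0.3239] [ 60.7 104.5] 0.476
pencil ((264.1703186035156, 177.438232421875), (49.9778938293457, 5.099784851074219), 19.358993530273438) [ 0.5725 -0.0944] [ 17.2 165.4] 1.206
{'fx': 280.5736951788894, 'fy': 280.5736951788894, 'cx': 258.82303561555784, 'cy': 189.58048984327104, 'dist': array([-0.01943483,  0.        ,  0.        ,  0.        ,  0.        ]), 'eye': array([0.10882231, 0.56896559, 0.37281583]), 'orientation': array([0.12659507, 0.80263823, 0.57598191, 0.08938905])} cam in tool [ 0.07897877 -0.00094904 -0.14215422] [-0.2435252  -0.24522378  1.55729186]
```

View pics/w0.png

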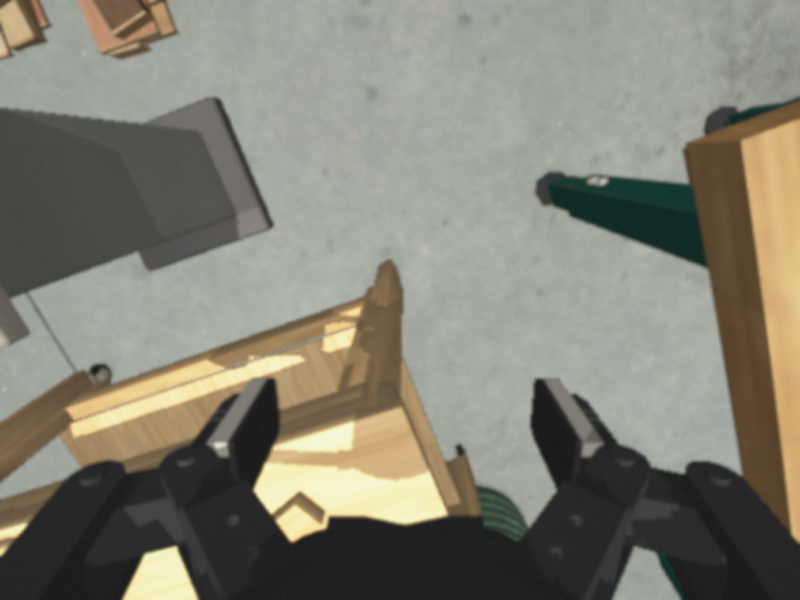

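The wrist picture shows the table corner, with the pale block just visible at (300,510) between the fingers. Image-up is tool +x. Next I'll work out the look poses.

```bash
cat >> h.py <<'E'
def down(yaw): # tool z down, tool x at world yaw (rad)
    c,s=np.cos(yaw),np.sin(yaw); return R.from_matrix(np.array([[c,s,0],[s,-c,0],[0,0,-1]]))
def go(p,yaw,frm=None):
    "move in tool axes from (pos,yaw) frm, default the measured pose, to p,yaw"
    if frm is None: s=manip.get_state(); p0,r0=s['position'],rot(s['ee_rot'])
    else: p0,r0=np.array(frm[0]),down(frm[1])
    d=r0.inv().apply(np.array(p)-p0); a=np.degrees((r0.inv()*down(yaw)).as_rotvec())
    print("move",np.round(d,4),"turn",np.round(a,2),"rows>=",max(np.linalg.norm(d)/.05,np.linalg.norm(a)/8.59).round(1))
# camera in tool frame
CT=np.array([0.07898,-0.00095,-0.14215]); CR=R.from_rotvec([-0.24353,-0.24522,1.55729])
E
python3 - <<'E'
from h import *
print("axis",CR.apply([0,0,1]),"up",CR.apply([0,-1,0]))
for c in [(0.47,0.20,0.27),(0.46,-0.27,0.27)]:
    r=down(np.pi); i=eyes.camera_info("wrist"); i=dict(i,eye=np.array(c)+r.apply(CT)); q=(r*CR).as_quat(); i['orientation']=q[[3,0,1,2]]
    print(c,np.round(proj([[.411,.323,.02],[.55,.324,.06],[.585,-.167,.05],[.49,.222,.05],[.54,.027,.05],[.41,-.346,.02],[.544,-.397,.02],[.57,-.09,0]],i)))
go((0.47,0.20,0.27),np.pi)
E
```

```text
axis [-0.30635392 -0.00111228  0.95191703] up [9.51917551e-01 1.71202505e-04 3.06354284e-01]
(0.47, 0.2, 0.27) [[ 350.  115.]
 [ 350.  221.]
 [   9.  240.]
 [ 276.  177.]
 [ 136.  212.]
 [-127.  117.]
 [-123.  206.]
 [  79.  217.]]
(0.46, -0.27, 0.27) [[675. 125.]
 [671. 226.]
 [331. 247.]
 [613. 184.]
 [469. 218.]
 [204. 122.]
 [176. 213.]
 [372. 223.]]
move [-0.3813 -0.2348 -0.0391] turn [ -0.07  -0.02 -18.66] rows>= 9.0
```

Call:
servo_tool:
  series: "-0.04 -0.025 -0.005 0 0 -3 0; -0.08 -0.05 -0.01 0 0 -6 0; -0.12 -0.075 -0.015 0 0 -9 0; -0.16 -0.1 -0.02 0 0 -12 0; -0.2 -0.125 -0.025 0 0 -18.7 0"

```text
clock: 0.65
position: [0.3342, 0.3608, 0.2563]
ee_rot: [-0.0, -0.002, 1.0, -0.0]
contact_force: [0.9, 1.1, 1.3]
width: 0.0853
gripper_force: 0.0
```

Call:
servo_tool:
  series: "0 0 0 0 0 0 0; 0 0 0 0 0 0 0"

```text
clock: 0.85
position: [0.334, 0.3617, 0.2563]
ee_rot: [-0.0, 0.002, 1.0, 0.0]
contact_force: [-0.7, -0.2, -0.1]
width: 0.0854
gripper_force: 0.0
```

```bash
python3 - <<'E'
from h import *
s=manip.get_state(); print(s['clock'],s['position'],s['qpos']); go((0.47,0.20,0.27),np.pi)
E
```

```text
0.85 [0.33399684 0.36168276 0.25629588] [ 6.83152294e-01  1.36353287e-01  1.62697577e+00  7.93349337e-04
  1.37827824e+00 -8.84532300e-01]
move [-0.1365 -0.1612 -0.0139] turn [ 0.03 -0.03 -0.19] rows>= 4.2
```

Call:
servo_tool:
  series: "-0.03 -0.035 -0.003 0 0 0 0; -0.06 -0.07 -0.006 0 0 0 0; -0.09 -0.105 -0.009 0 0 0 0; -0.12 -0.14 -0.012 0 0 0 0; -0.136 -0.16 -0.014 0 0 0 0"

```text
clock: 1.35
position: [0.471, 0.2017, 0.27]
ee_rot: [0.0, -0.0, 1.0, -0.0]
contact_force: [0.5, 0.2, 0.3]
width: 0.0853
gripper_force: 0.0
```

Call:
servo_tool:
  series: "0 0 0 0 0 0 0; 0 0 0 0 0 0 0; 0 0 0 0 0 0 0"

```text
clock: 1.65
position: [0.4684, 0.2041, 0.2699]
ee_rot: [-0.001, -0.001, 1.0, 0.0]
contact_force: [-0.8, 0.0, -0.2]
width: 0.0856
gripper_force: 0.0
```

```bash
python3 - <<'E'
from h import *
import pickle
i=eyes.camera_info("wrist"); im=eyes.get_image("wrist"); pickle.dump((im,i),open("pics/w1.pkl","wb")); save(im,"pics/w1.png")
print(manip.get_state()['position'],i['eye'],i['orientation']); go((0.46,-0.27,0.27),np.pi)
E
```

```text
[0.46840357 0.20396776 0.27006566] [0.38932748 0.20292964 0.41232557] [0.10882807 0.69795405 0.69932142 0.10938992]
move [ 9.700e-03 -4.739e-01 -2.000e-04] turn [ 0.03 -0.06  0.16] rows>= 9.5
```

View pics/w1.png

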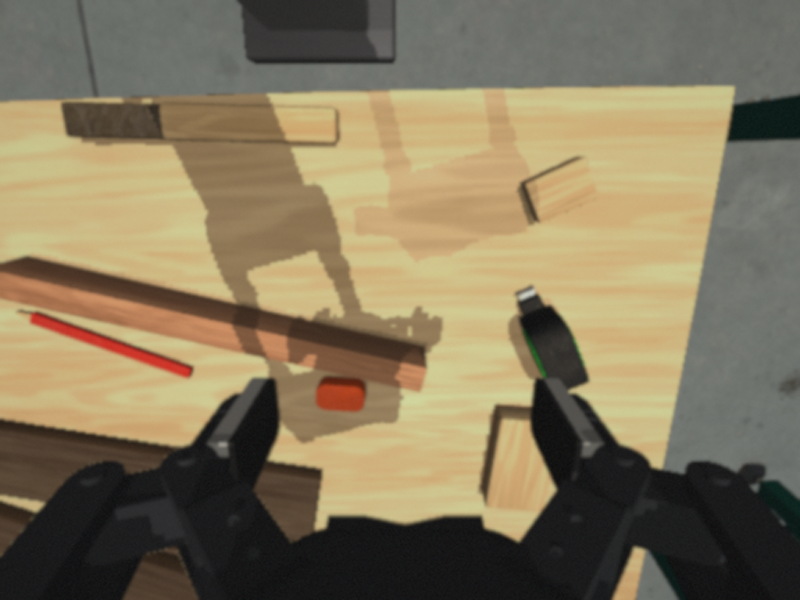

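The wrist view shows the pale block at about (558,188), the tape at (552,345) with its hook at (527,295), the rail top's left end at about (425,350)-(425,390), and the reel at (341,393). Now the right-hand view.

Call:
servo_tool:
  series: "0 -0.048 0 0 0 0 0; 0.002 -0.096 0 0 0 0 0; 0.004 -0.144 0 0 0 0 0; 0.005 -0.192 0 0 0 0 0; 0.006 -0.24 0 0 0 0 0"

```text
clock: 2.2
position: [0.4632, -0.0377, 0.2705]
ee_rot: [0.0, -0.002, 1.0, 0.0]
contact_force: [1.1, 0.2, 0.0]
width: 0.0853
gripper_force: 0.0
```

Call:
servo_tool:
  series: "0 -0.048 0 0 0 0 0; 0.001 -0.096 0 0 0 0 0; 0.002 -0.144 0 0 0 0 0; 0.003 -0.192 0 0 0 0 0; 0.004 -0.234 0 0 0 0 0"

```text
clock: 2.7
position: [0.4601, -0.2724, 0.2704]
ee_rot: [0.0, -0.001, 1.0, 0.0]
contact_force: [0.4, 0.7, -0.5]
width: 0.0853
gripper_force: 0.0
```

Call:
servo_tool:
  series: "0 0 0 0 0 0 0; 0 0 0 0 0 0 0; 0 0 0 0 0 0 0"

```text
clock: 3.0
position: [0.46, -0.2697, 0.2702]
ee_rot: [-0.0, -0.001, 1.0, 0.001]
contact_force: [-0.0, 0.7, 0.2]
width: 0.0852
gripper_force: 0.0
```

```bash
python3 - <<'E'
from h import *
import pickle
i=eyes.camera_info("wrist"); im=eyes.get_image("wrist"); pickle.dump((im,i),open("pics/w2.pkl","wb")); save(im,"pics/w2.png")
print(manip.get_state()['position'],i['eye'])
E
```

```text
[ 0.46009518 -0.26956977  0.27036063] [ 0.38080811 -0.27084207  0.41250121]
```

View pics/w2.png

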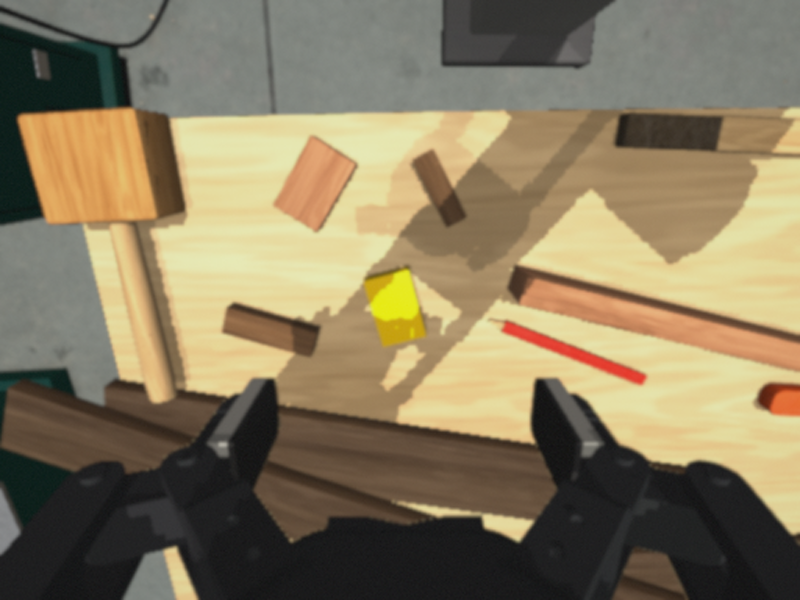

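The right-hand view shows the red block at (315,183), dark large at (272,328), dark small at (438,188), yellow at (395,305), and the rail's right end at (518,285). The pencil is at (575,352), behind the rail's right half. Now measuring the top faces.

```bash
cat > m.py <<'E'
from h import *
import pickle
def face(im,roi,thr,name=None,bright=True):
    c=blob(im,roi,thr); m=np.zeros(im.shape[:2],np.uint8); cv2.drawContours(m,[c.reshape(-1,1,2)],-1,1,-1)
    V=im.max(2); t=cv2.threshold(V[m>0].reshape(-1,1),0,255,cv2.THRESH_OTSU)[0]
    f=((V>t)&(m>0)).astype(np.uint8)
    f=max(cv2.findContours(f,cv2.RETR_EXTERNAL,cv2.CHAIN_APPROX_NONE)[0],key=cv2.contourArea).reshape(-1,2)
    return c,f,t
E
python3 - <<'E'
from m import *
w1,i1=pickle.load(open("pics/w1.pkl","rb")); w2,i2=pickle.load(open("pics/w2.pkl","rb")); t=np.load("pics/top0.npy"); it=eyes.camera_info("top")
vis=[w1.copy(),w2.copy()]
for n,k,roi,z,thr,troi in [("red",1,(165,78,238,156),.019,25,(326,205,362,246)),("dark",1,(136,186,212,236),.019,30,(335,165,380,200)),("small",1,(258,92,306,150),.017,60,(295,210,322,242)),("pale",0,(328,96,392,148),.022,14,(115,210,150,242)),("tape",0,(322,178,378,252),.066,40,(112,162,148,205)),("railR",1,(322,165,512,240),.05,40,(155,160,300,212)),("railL",0,(0,158,280,255),.05,35,(155,160,300,212))]:
    im,i=((w1,i1),(w2,i2))[k]
    c,f,o=face(im,roi,thr); cv2.drawContours(vis[k],[c.reshape(-1,1,2)],-1,(0,0,255),1); cv2.drawContours(vis[k],[f.reshape(-1,1,2)],-1,(0,255,0),1)
    print(n,"blob",*rect(cast(c,i,z)),"face",*rect(cast(f,i,z)),o)
    if n[:4]!="rail":
        a=cv2.minAreaRect(c)[0]; b=cv2.minAreaRect(blob(t,troi,22))[0]; p,g=meet(a,i,b,it); print("   two-view centre",p.round(4),"gap",round(g,4))
cat=np.vstack([vis[0][85:255,:],vis[1][70:240,:]]); save(cat,"pics/seg1.png")
E
```

```text
red blob [ 0.4052 -0.3485] [48.3 72.7] -0.568 face [ 0.4045 -0.3499] [45.6 72.3] -0.557 197.0
   two-view centre [ 0.4095 -0.3635 -0.055 ] gap 0.0023
dark blob [ 0.5488 -0.3951] [ 65.1 104.9] 1.515 face [ 0.5489 -0.3952] [ 64.9 104.7] 1.52 117.0
   two-view centre [ 0.5409 -0.3908  0.0358] gap 0.003
small blob [ 0.4058 -0.2399] [63.3 69.5] 0.001 face [ 0.3814 -0.2399] [20.6 63.2] -1.568 223.0
   two-view centre [ 0.408  -0.2383  0.0034] gap 0.0045
pale blob [0.4168 0.3197] [39.1 80.1] -0.442 face [0.4168 0.3197] [39.1 80.1] -0.442 145.0
   two-view centre [0.3972 0.2431 0.2758] gap 0.0031
tape blob [0.5443 0.3308] [47.2 97.6] 0.288 face [0.5443 0.3308] [47.2 97.6] 0.288 43.0
   two-view centre [0.5544 0.3358 0.0398] gap 0.0066
railR blob [ 0.5166 -0.0441] [ 38.7 303.1] 1.32 face [ 0.5166 -0.0441] [ 38.7 303.1] 1.32 160.0
railL blob [0.5435 0.0338] [ 81.4 379.6] 1.346 face [0.5534 0.0315] [ 60.9 379.6] 1.345 104.0
```

View pics/seg1.png

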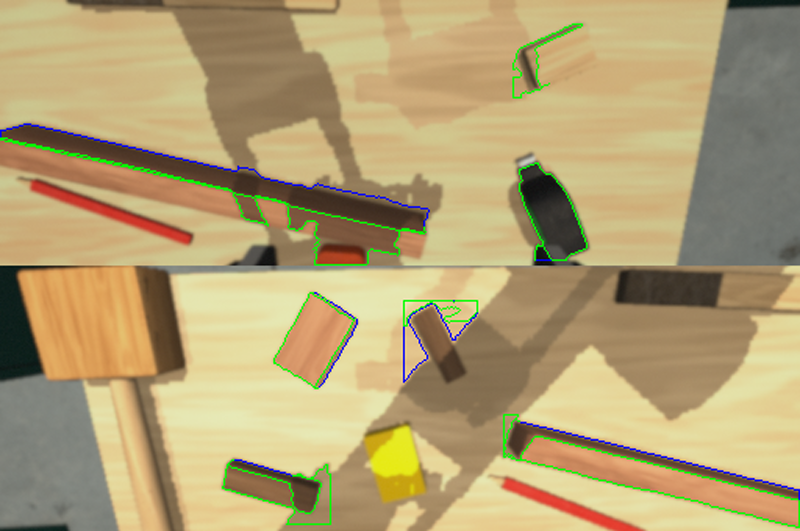

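Red's mask is clean at 45.6 x 72.3 mm. The others are spoiled by shadows. I'll zoom on the rail ends, pale and dark to pick corners.

```bash
python3 - <<'E'
from m import *
w1,i1=pickle.load(open("pics/w1.pkl","rb")); w2,i2=pickle.load(open("pics/w2.pkl","rb"))
def cr(im,x,y):
    c=cv2.resize(im[y:y+60,x:x+80],(400,300),interpolation=cv2.INTER_CUBIC)
    for k in range(0,400,50): cv2.line(c,(k,0),(k,6),(255,0,255),1)
    for k in range(0,300,50): cv2.line(c,(0,k),(6,k),(255,0,255),1)
    return c
save(np.vstack([np.hstack([cr(w2,310,160),cr(w1,215,200)]),np.hstack([cr(w1,320,90),cr(w2,135,180)])]),"pics/zoom.png")
E
```

```text
(no output)
```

View pics/zoom.png

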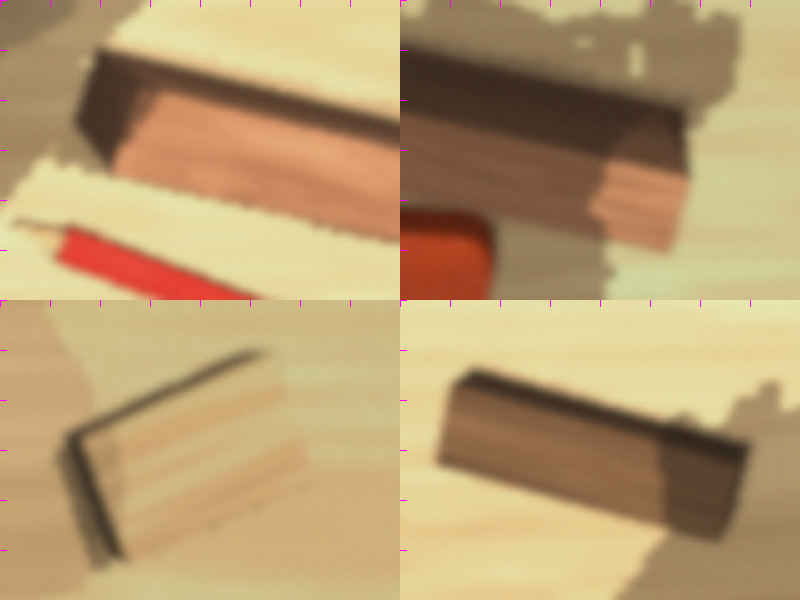

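Corner picks from the zoom, read as panel pixels and converted in code:
- **Rail right end:** near (135,87), far (112,170).
- **Rail left end:** near (290,178), far (272,253).
- **Pale top:** (78,135), (265,52), (310,165), (125,258).
- **Dark top:** (50,85), (347,150), (322,242), (37,163).

```bash
python3 - <<'E'
from m import *
w1,i1=pickle.load(open("pics/w1.pkl","rb")); w2,i2=pickle.load(open("pics/w2.pkl","rb"))
f=lambda P,o:(np.array(P,float)+.5)/5-.5+np.array(o)
rr=cast(f([(135,87),(112,170)],(310,160)),i2,.05); rl=cast(f([(290,178),(272,253)],(215,200)),i1,.05)
print("railR",rr.round(4),"L",rl.round(4)); d=rl.mean(0)-rr.mean(0); print("len",np.linalg.norm(d),"ang",np.arctan2(d[1],d[0]),"centre",(rl.mean(0)+rr.mean(0))/2, "widths",np.linalg.norm(rr[0]-rr[1]),np.linalg.norm(rl[0]-rl[1]))
# height check: visible long line triangulated w/ top view
it=eyes.camera_info("top"); print("rail ends in top cam (800 scale)",(proj(np.r_[rr,rl],it)/.64).round(0).tolist())
for n,P,o,i,z in [("pale",[(78,135),(265,52),(310,165),(125,258)],(320,90),i1,.022),("dark",[(50,85),(347,150),(322,242),(37,163)],(135,180),i2,.019)]:
    p=cast(f(P,o),i,z); print(n,*rect(p),p.mean(0).round(4))
E
```

```text
railR [[ 0.4795 -0.166   0.05  ]
 [ 0.503  -0.1703  0.05  ]] L [[0.5739 0.2232 0.05  ]
 [0.5981 0.2184 0.05  ]]
len 0.4003295494973749 ang 1.3318160855643775 centre [0.53860127 0.02630921 0.05      ] widths 0.023868168659618542 0.024740699258864216
rail ends in top cam (800 scale) [[450.0, 318.0], [452.0, 306.0], [257.0, 276.0], [260.0, 264.0]]
pale [0.4153 0.339 ] [36.7 54.6] -1.125 [0.4152 0.3385 0.022 ]
dark [ 0.5413 -0.4004] [32.  89.6] 1.273 [ 0.5428 -0.4007  0.019 ]
```

Rail length comes out at 400.3 mm and the pale and dark sizes are close to the given ones. Red goes first, via a pre-grasp look.

```bash
python3 - <<'E'
from h import *
go((0.4045,-0.350,0.12),2.585)
E
```

```text
move [ 0.0558 -0.0804  0.1503] turn [ 5.000e-02 -1.000e-02  3.205e+01] rows>= 3.7
```

Call:
servo_tool:
  series: "0.014 -0.02 0.037 0 0 8 0; 0.028 -0.04 0.074 0 0 16 0; 0.042 -0.06 0.11 0 0 24 0; 0.056 -0.08 0.15 0 0 32 0; 0.056 -0.08 0.15 0 0 32 0"

```text
clock: 3.55
position: [0.4005, -0.3489, 0.1158]
ee_rot: [-0.005, 0.276, 0.961, 0.002]
contact_force: [-0.8, 1.1, 0.3]
width: 0.0853
gripper_force: 0.0
```

Call:
servo_tool:
  series: "0 0 0 0 0 0 0; 0 0 0 0 0 0 0"

```text
clock: 3.75
position: [0.4057, -0.3513, 0.1221]
ee_rot: [0.002, 0.274, 0.962, -0.001]
contact_force: [0.8, -0.4, 0.1]
width: 0.0856
gripper_force: 0.0
```

```bash
cat >> m.py <<'E'
def look(name):
    i=eyes.camera_info("wrist"); im=eyes.get_image("wrist"); pickle.dump((im,i),open(f"pics/{name}.pkl","wb")); save(im,f"pics/{name}.png"); return im,i
E
python3 - <<'E'
from m import *
im,i=look("w3"); s=manip.get_state(); print(s['clock'],s['position'])
print("expected px of centre",proj([[.4045,-.35,.019]],i))
w2,i2=pickle.load(open("pics/w2.pkl","rb"))
c,f,o=face(w2,(165,78,238,156),25)
pa=cv2.minAreaRect(f)[0]
H=cv2.cvtColor(im,cv2.COLOR_RGB2HSV); L=cv2.cvtColor(im,cv2.COLOR_RGB2LAB).astype(int)
m=((L[:,:,1]>140)&(H[:,:,2]>60)).astype(np.uint8); m=cv2.morphologyEx(m,cv2.MORPH_OPEN,np.ones((3,3)))
c=max(cv2.findContours(m,cv2.RETR_EXTERNAL,cv2.CHAIN_APPROX_NONE)[0],key=cv2.contourArea).reshape(-1,2)
V=im.max(2)[m>0]; print("V pct",np.percentile(V,[5,25,50,75,95]),cv2.minAreaRect(c))
P=cast(c,i,.019); print(*rect(P)); print("height",meet(pa,i2,cv2.minAreaRect(c)[0],i))
E
```

```text
3.8 [ 0.40578683 -0.35149714  0.12238021]
expected px of centre [[260.6544096  187.15630443]]
V pct [147. 204. 221. 229. 232.] ((259.87225341796875, 185.22882080078125), (73.19451904296875, 45.539058685302734), 88.91908264160156)
[ 0.4044 -0.35  ] [42.9 70.1] -0.556
height (array([ 0.40372024, -0.35047117,  0.01469826]), np.float64(0.00029089938536706243))
```

View pics/w3.png

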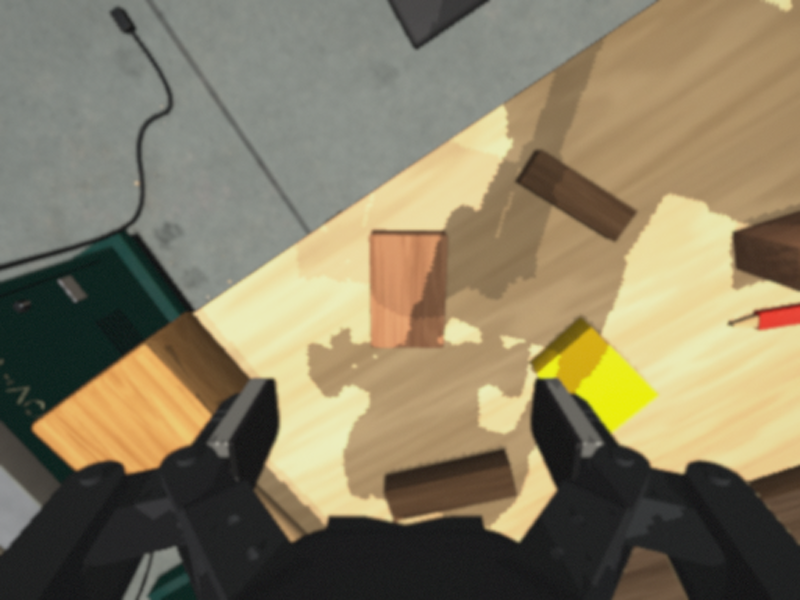

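The red block sits centred between the fingers at (408,290). It is at (0.4044,-0.350) in world coordinates and the two-view height is about 15–19 mm. Descending to grasp.

```bash
python3 - <<'E'
from h import *
go((0.4044,-0.350,0.004),2.585)
E
```

```text
move [0.0024 0.0006 0.1184] turn [-0.03  0.23  0.08] rows>= 2.4
```

Call:
servo_tool:
  series: "0.001 0 0.04 0 0 0 0; 0.002 0.001 0.075 0 0.2 0 0; 0.002 0.001 0.1 0 0.2 0 0; 0.002 0.001 0.112 0 0.2 0 0; 0.002 0.001 0.117 0 0.2 0 0"

```text
clock: 4.3
position: [0.4036, -0.3495, 0.0034]
ee_rot: [-0.001, 0.275, 0.962, 0.0]
contact_force: [-0.3, -0.1, 0.8]
width: 0.0854
gripper_force: 0.0
```

Call:
servo_tool:
  series: "0 0 0 0 0 0 0; 0 0 0 0 0 0 0.6; 0 0 0 0 0 0 0.7; 0 0 0 0 0 0 0.8; 0 0 0 0 0 0 0.8"
  squeeze: 40

```text
clock: 4.8
position: [0.4033, -0.3503, 0.0045]
ee_rot: [-0.001, 0.275, 0.961, 0.0]
contact_force: [-0.5, 1.3, 4.5]
width: 0.0442
gripper_force: 41.6
```

Call:
servo_tool:
  series: "0 0 0 0 0 0 0.8; 0 0 0 0 0 0 0.8; 0 0 0 0 0 0 0.8"

```text
clock: 5.1
position: [0.4034, -0.3503, 0.0045]
ee_rot: [-0.001, 0.275, 0.961, -0.0]
contact_force: [0.4, 0.9, 5.5]
width: 0.0438
gripper_force: 41.6
```

```bash
cat >> h.py <<'E'
C=np.array([.5386,.0263]); A=1.332
def onrail(x,y): return C+x*np.array([np.sin(A),-np.cos(A)])+y*np.array([np.cos(A),np.sin(A)])
PR=A+np.pi/2 # tool yaw with tool x away from rail
E
python3 - <<'E'
from h import *
t=onrail(-.051,.1775); print(t,PR)
go((*t,.12),PR)
E
```

```text
[0.53103186 0.21082635] 2.9027963267948964
move [ 0.1889  0.5436 -0.1155] turn [-1.000e-02 -8.000e-02 -1.829e+01] rows>= 11.7
```

Call:
servo_tool:
  series: "0 0 -0.045 0 0 0 0.8; 0 0 -0.09 0 0 0 0.8; 0.016 0.03 -0.115 0 0 0 0.8; 0.032 0.075 -0.115 0 0 0 0.8; 0.048 0.12 -0.115 0 0 0 0.8"

```text
clock: 5.6
position: [0.4266, -0.2223, 0.1201]
ee_rot: [0.0, 0.277, 0.961, 0.0]
contact_force: [0.5, 0.2, -0.7]
width: 0.0441
gripper_force: 41.3
```

Call:
servo_tool:
  series: "0.015 0.045 0 0 0 0 0.8; 0.03 0.09 0 0 0 0 0.8; 0.045 0.135 0 0 0 0 0.8; 0.06 0.18 0 0 0 0 0.8; 0.075 0.225 0 0 0 0 0.8"

```text
clock: 6.1
position: [0.4816, 0.0097, 0.1192]
ee_rot: [-0.001, 0.275, 0.961, 0.001]
contact_force: [0.3, -0.4, -0.5]
width: 0.0441
gripper_force: 41.3
```

Call:
servo_tool:
  series: "0.015 0.045 0 0 0 -3 0.8; 0.03 0.09 0 0 0 -7 0.8; 0.045 0.135 0 0 0 -11 0.8; 0.06 0.175 0 0 0 -15 0.8; 0.066 0.199 0 0 0 -18 0.8"

```text
clock: 6.6
position: [0.5309, 0.215, 0.1193]
ee_rot: [-0.001, 0.119, 0.993, 0.001]
contact_force: [0.7, -0.2, -0.6]
width: 0.0439
gripper_force: 41.3
```

Call:
servo_tool:
  series: "0 0 0 0 0 0 0.8; 0 0 0 0 0 0 0.8; 0 0 0 0 0 0 0.8"

```text
clock: 6.9
position: [0.5302, 0.2105, 0.1189]
ee_rot: [-0.002, 0.122, 0.993, 0.0]
contact_force: [-0.1, 0.4, -1.0]
width: 0.0437
gripper_force: 41.3
```

```bash
python3 - <<'E'
from m import *
im,i=look("w4"); s=manip.get_state(); print(s['clock'],s['position'])
t=onrail(-.051,.1775); go((*t,.006),PR)
# expected rail corner pixels (top, near and far left end)
print(proj([[*onrail(x,y),.05] for x,y in [(-.013,.2),(.013,.2),(-.013,.1)]],i)/.64)
E
```

```text
6.95 [0.5302987  0.21037034 0.11900045]
move [-0.001   0.0006  0.113 ] turn [ 0.02 -0.22 -0.37] rows>= 2.3
[[449.22673895 384.18183976]
 [448.05143266 425.5580312 ]
 [264.83666351 385.06340922]]
```

View pics/w4.png

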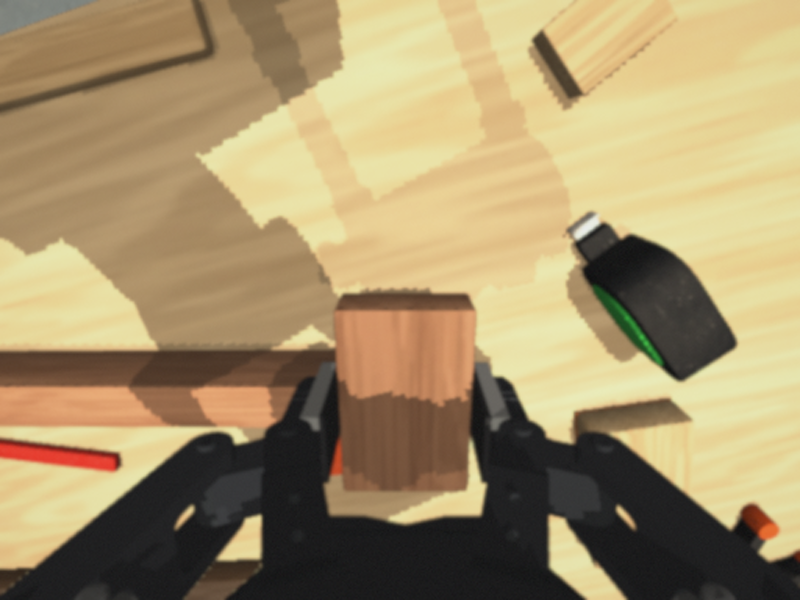

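Red is held square. The rail edge lines are predicted at rows 385 and 426, and I see about 386 and 425, so the rail pose holds up. Lowering and releasing.

Call:
servo_tool:
  series: "-0.001 0.001 0.04 0 0 -0.4 0.8; -0.001 0.001 0.075 0 0 -0.4 0.8; -0.001 0.001 0.1 0 0 -0.4 0.8; -0.001 0.001 0.109 0 -0.2 -0.4 0.8; -0.001 0.001 0.113 0 -0.2 -0.4 0.8"

```text
clock: 7.45
position: [0.5312, 0.2116, 0.0054]
ee_rot: [-0.001, 0.119, 0.993, 0.0]
contact_force: [-0.4, -0.1, 0.0]
width: 0.0441
gripper_force: 41.3
```

Call:
servo_tool:
  series: "0 0 0 0 0 0 0.8; 0 0 0 0 0 0 0.8; 0 0 0 0 0 0 0.3; 0 0 0 0 0 0 0.25; 0 0 0 0 0 0 0.25"

```text
clock: 7.95
position: [0.532, 0.2128, 0.0066]
ee_rot: [0.001, 0.118, 0.993, 0.001]
contact_force: [-0.4, -0.5, 0.6]
width: 0.0642
gripper_force: 0.0
```

Call:
servo_tool:
  series: "0 0 -0.03 0 0 0 0.25; 0 0 -0.07 0 0 0 0.2; 0 0 -0.11 0 0 0 0.1; 0 0 -0.11 0 0 0 0; 0 0 -0.11 0 0 0 0"

```text
clock: 8.45
position: [0.5321, 0.2127, 0.1172]
ee_rot: [0.001, 0.118, 0.993, 0.001]
contact_force: [-0.3, 0.4, -0.9]
width: 0.0852
gripper_force: 0.0
```

```bash
python3 - <<'E'
from m import *
im,i=look("w5"); s=manip.get_state(); print(s['clock'],s['position'],s['width'])
# red face corners predicted at target for check
print(proj([[*onrail(x,y),.019] for x,y in [(-.016,.155),(-.016,.2),(-.086,.155),(-.086,.2)]],i)/.64)
go((.4152,.3387,.12),np.pi-1.125)
E
```

```text
8.5 [0.53106587 0.21239139 0.11576683] 0.08523726718718562
[[364.82077013 352.78672636]
 [439.60901175 352.84313991]
 [361.50099139 237.28660495]
 [442.96375684 237.39336341]]
move [ 0.1423  0.0956 -0.0041] turn [ 5.00e-02 -4.00e-02  5.09e+01] rows>= 5.9
```

View pics/w5.png

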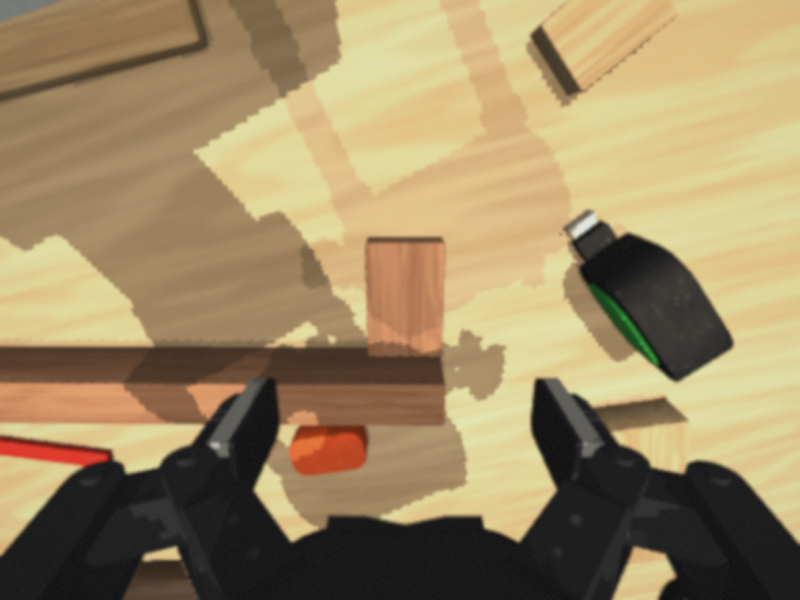

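Red lies against the rail at columns 366–443 and rows 240–355, against a prediction of 364–440 and 237–353. That is flush and butted. Next the pale block.

Call:
servo_tool:
  series: "0.03 0.02 0 0 0 8 0; 0.06 0.04 0 0 0 16.5 0; 0.09 0.06 0 0 0 25 0; 0.12 0.08 0 0 0 33.5 0; 0.142 0.096 -0.004 0 0 42 0"

```text
clock: 9.0
position: [0.4128, 0.3392, 0.1176]
ee_rot: [-0.002, 0.469, 0.883, -0.002]
contact_force: [0.4, -0.6, 1.5]
width: 0.0854
gripper_force: 0.0
```

Call:
servo_tool:
  series: "0 0 0 0 0 8 0; 0 0 0 0 0 9 0; 0 0 0 0 0 9 0; 0 0 0 0 0 9 0"

```text
clock: 9.4
position: [0.4161, 0.3384, 0.1192]
ee_rot: [-0.0, 0.534, 0.846, -0.0]
contact_force: [-0.9, 0.6, -0.9]
width: 0.0855
gripper_force: 0.0
```

```bash
python3 - <<'E'
from m import *
im,i=look("w6"); s=manip.get_state(); print(s['clock'],s['position'],s['width'])
print(proj([[.4152,.3385,.022]],i)); save(im,"pics/w6z.png",(180,110,340,230))
go((.4152,.3385,.006),np.pi-1.125)
E
```

```text
9.45 [0.4162311  0.33847338 0.11943871] 0.08560737838849475
[[259.29146797 190.21923645]]
move [ 0.0004 -0.0009  0.1134] turn [-0.02 -0.03 -0.08] rows>= 2.3
```

View pics/w6z.png

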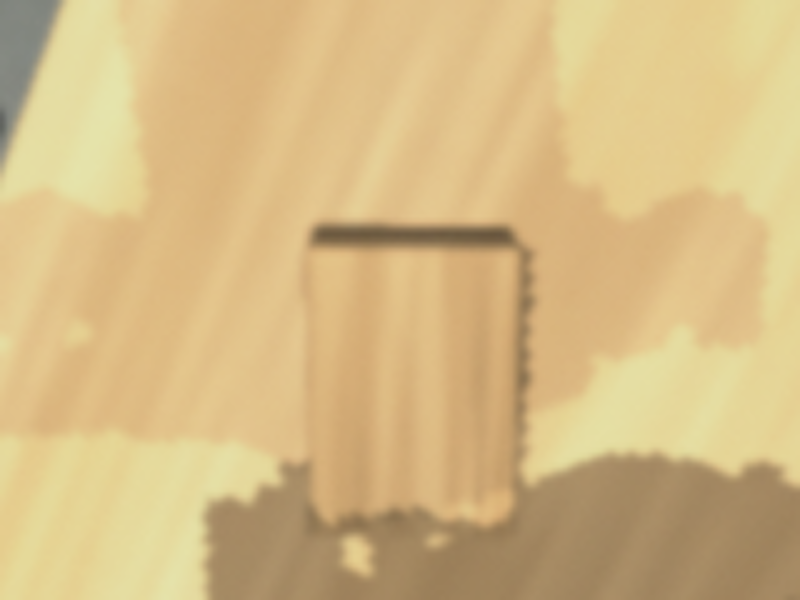

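The pale top face covers (310–518, 245–525) in the crop, aligned with the tool and about 3 mm off the prediction. Refining.

```bash
python3 - <<'E'
from m import *
im,i=pickle.load(open("pics/w6.pkl","rb")); w1,i1=pickle.load(open("pics/w1.pkl","rb"))
f=lambda P,o:(np.array(P,float)+.5)/5-.5+np.array(o)
a=f([(310,245),(518,245),(518,525),(310,525)],(180,110)); p=cast(a,i,.022); print(*rect(p),p.mean(0))
b=f([(78,135),(265,52),(310,165),(125,258)],(320,90))
# corner matching: near-table-edge end order found by nearest
q=cast(b,i1,.022)
for k in range(4):
    j=np.argmin(np.linalg.norm(q-p[k],axis=1)); print(meet(a[k],i,b[j],i1))
c=p.mean(0); go((c[0],c[1],.0055),np.pi-1.125)
E
```

```text
[0.4167 0.342 ] [38.4 52.5] -1.125 [0.41660606 0.34200954 0.022     ]
(array([0.38892658, 0.35674901, 0.01663225]), np.float64(0.00039717241582291603))
(array([0.42022798, 0.37260235, 0.01824164]), np.float64(0.0037748354489517497))
(array([0.44565367, 0.32441541, 0.01595755]), np.float64(0.0025010297946953365))
(array([0.41103199, 0.30787347, 0.01666747]), np.float64(0.0005066505346203478))
move [0.003  0.0019 0.1139] turn [-0.02 -0.03 -0.08] rows>= 2.3
```

Call:
servo_tool:
  series: "0.003 0.002 0.04 0 0 0 0; 0.003 0.002 0.075 0 0 0 0; 0.003 0.002 0.1 0 0 0 0; 0.003 0.002 0.109 0 0 0 0; 0.003 0.002 0.113 0 0 0 0"

```text
clock: 9.95
position: [0.4167, 0.3422, 0.0062]
ee_rot: [-0.0, 0.534, 0.845, -0.0]
contact_force: [-0.3, -1.0, -0.0]
width: 0.0853
gripper_force: 0.0
```

Call:
servo_tool:
  series: "0 0 0 0 0 0 0; 0 0 0 0 0 0 0.6; 0 0 0 0 0 0 0.7; 0 0 0 0 0 0 0.85; 0 0 0 0 0 0 0.85"
  squeeze: 40

```text
clock: 10.45
position: [0.4172, 0.3432, 0.0081]
ee_rot: [0.0, 0.534, 0.845, 0.001]
contact_force: [-0.4, 0.3, 6.3]
width: 0.0368
gripper_force: 41.7
```

Call:
servo_tool:
  series: "0 0 0 0 0 0 0.85; 0 0 0 0 0 0 0.85; 0 0 0 0 0 0 0.85"

```text
clock: 10.75
position: [0.4172, 0.3432, 0.0081]
ee_rot: [0.0, 0.534, 0.845, 0.001]
contact_force: [-1.2, -0.4, 5.5]
width: 0.037
gripper_force: 41.7
```

```bash
python3 - <<'E'
from h import *
s=manip.get_state(); print(s['clock'],s['position'],rot(s['ee_rot']).apply([1,0,0]))
x=rot(s['ee_rot']).apply([1,0,0]); off=(np.array([.4166,.3420,0])-s['position'])[:2]@x[:2]; print("block centre ahead along tool x",off)
t=onrail(-.0435,0); print(t); go((*t,.12),PR)
E
```

```text
10.75 [0.41719828 0.34320925 0.00807544] [-0.42954811  0.90304341  0.00101308]
block centre ahead along tool x -0.0008350156985675374
[0.49633438 0.0365892 ]
move [-0.3108 -0.0599 -0.1124] turn [ 1.700e-01  1.000e-02 -5.088e+01] rows>= 6.7
```

Call:
servo_tool:
  series: "0 0 -0.045 0 0 0 0.85; 0 0 -0.09 0 0 0 0.85; -0.03 -0.005 -0.112 0 0 0 0.85; -0.075 -0.015 -0.112 0 0 0 0.85; -0.12 -0.023 -0.112 0 0 0 0.85"

```text
clock: 11.25
position: [0.4477, 0.2238, 0.1201]
ee_rot: [0.001, 0.533, 0.846, 0.002]
contact_force: [0.7, -0.4, -0.5]
width: 0.0369
gripper_force: 41.0
```

Call:
servo_tool:
  series: "-0.045 -0.01 0 0 0 -7 0.85; -0.09 -0.02 0 0 0 -15 0.85; -0.135 -0.027 0 0 0 -23 0.85; -0.175 -0.034 0 0 0 -31 0.85; -0.191 -0.037 0 0 0 -39 0.85"

```text
clock: 11.75
position: [0.4968, 0.0329, 0.1189]
ee_rot: [0.001, 0.224, 0.975, 0.0]
contact_force: [-1.2, 0.7, 0.7]
width: 0.0369
gripper_force: 41.0
```

Call:
servo_tool:
  series: "0 0 0 0 0 -7 0.85; 0 0 0 0 0 -12 0.85; 0 0 0 0 0 -12 0.85; 0 0 0 0 0 -12 0.85; 0 0 0 0 0 -12 0.85"

```text
clock: 12.25
position: [0.4959, 0.0363, 0.1187]
ee_rot: [0.0, 0.123, 0.992, 0.001]
contact_force: [-0.1, 0.0, -0.5]
width: 0.0369
gripper_force: 41.0
```

```bash
python3 - <<'E'
from m import *
im,i=look("w7"); s=manip.get_state(); print(s['clock'],s['position'],s['width'])
t=onrail(-.0435,0.); go((*t,.0095),PR)
E
```

```text
12.3 [0.49585545 0.03628689 0.11872635] 0.03682084008821825
move [-0.0004  0.0003  0.1092] turn [ 0.06  0.   -0.42] rows>= 2.2
```

Call:
servo_tool:
  series: "0 0 0.04 0 0 -0.4 0.85; 0 0 0.075 0 0 -0.4 0.85; 0 0 0.098 0 0 -0.4 0.85; 0 0 0.105 0 0 -0.4 0.85; 0 0 0.109 0 0 -0.4 0.85"

```text
clock: 12.8
position: [0.496, 0.0364, 0.0093]
ee_rot: [-0.0, 0.119, 0.993, 0.001]
contact_force: [0.4, 0.4, 0.3]
width: 0.0367
gripper_force: 41.0
```

Call:
servo_tool:
  series: "0 0 0 0 0 0 0.85; 0 0 0.001 0 0 0 0.85; 0 0 0.001 0 0 0 0.4; 0 0 0.001 0 0 0 0.35; 0 0 0.001 0 0 0 0.35"

```text
clock: 13.3
position: [0.4964, 0.0361, 0.0093]
ee_rot: [0.001, 0.119, 0.993, 0.001]
contact_force: [-0.3, -0.9, -0.7]
width: 0.0553
gripper_force: 0.0
```

Call:
servo_tool:
  series: "0 0 -0.03 0 0 0 0.35; 0 0 -0.07 0 0 0 0.3; 0 0 -0.11 0 0 0 0.2; 0 0 -0.11 0 0 0 0; 0 0 -0.11 0 0 0 0"

```text
clock: 13.8
position: [0.4965, 0.036, 0.1198]
ee_rot: [0.002, 0.119, 0.993, 0.001]
contact_force: [-0.1, -0.5, -0.9]
width: 0.085
gripper_force: 0.0
```

```bash
python3 - <<'E'
from m import *
im,i=look("w8"); s=manip.get_state(); print(s['clock'],s['position'],s['width'])
print(proj([[*onrail(x,y),.022] for x,y in [(-.016,-.019),(-.016,.019),(-.071,-.019),(-.071,.019)]],i)/.64)
go((.542,-.4006,.12),1.287+np.pi)
go((.542,-.4006,.12),1.287)
E
```

```text
13.85 [0.49543078 0.03608038 0.11858642] 0.08553022773801944
[[374.90113491 342.033875  ]
 [438.68188944 341.9842771 ]
 [372.81110022 251.30850208]
 [441.03320324 251.27114539]]
move [-0.1485 -0.4133 -0.0019] turn [ 6.000e-02  4.000e-02 -8.741e+01] rows>= 10.2
move [-0.1485 -0.4133 -0.0019] turn [ 4.000e-02 -6.000e-02  9.259e+01] rows>= 10.8
```

Call:
servo_tool:
  series: "-0.015 -0.045 0 0 0 0 0; -0.03 -0.09 0 0 0 0 0; -0.045 -0.135 0 0 0 0 0; -0.06 -0.175 0 0 0 0 0; -0.075 -0.215 -0.001 0 0 0 0"

```text
clock: 14.35
position: [0.5166, -0.1917, 0.1173]
ee_rot: [-0.002, 0.119, 0.993, 0.001]
contact_force: [0.9, -0.2, -0.8]
width: 0.0851
gripper_force: 0.0
```

Call:
servo_tool:
  series: "-0.015 -0.045 0 0 0 8 0; -0.03 -0.09 0 0 0 16.5 0; -0.045 -0.135 0 0 0 25 0; -0.06 -0.175 0 0 0 33 0; -0.073 -0.198 -0.001 0 0 41 0"

```text
clock: 14.85
position: [0.5407, -0.4032, 0.1174]
ee_rot: [-0.002, 0.463, 0.886, 0.001]
contact_force: [0.1, 0.8, 0.8]
width: 0.0856
gripper_force: 0.0
```

Call:
servo_tool:
  series: "0 0 0 0 0 8 0; 0 0 0 0 0 16.5 0; 0 0 0 0 0 25 0; 0 0 0 0 0 33 0; 0 0 0 0 0 41 0"

```text
clock: 15.35
position: [0.541, -0.3994, 0.1175]
ee_rot: [-0.003, 0.743, 0.669, 0.0]
contact_force: [0.8, -0.3, 0.2]
width: 0.0856
gripper_force: 0.0
```

Call:
servo_tool:
  series: "0 0 0 0 0 6 0; 0 0 0 0 0 10.6 0; 0 0 0 0 0 10.6 0; 0 0 0 0 0 10.6 0; 0 0 0 0 0 10.6 0"

```text
clock: 15.85
position: [0.5418, -0.3999, 0.1193]
ee_rot: [-0.001, 0.8, 0.6, 0.0]
contact_force: [0.8, 0.6, 0.4]
width: 0.085
gripper_force: 0.0
```

```bash
python3 - <<'E'
from m import *
im,i=look("w9"); s=manip.get_state(); print(s['clock'],s['position'],s['width'])
print("exp in crop",(proj([[.542,-.4006,.019]],i)-[180,110])*5)
w8,_=pickle.load(open("pics/w8.pkl","rb"))
a=cv2.resize(im[110:230,200:320],(600,600),interpolation=cv2.INTER_CUBIC); b=cv2.resize(w8[120:300,226:286],(200,600))
save(np.hstack([a,b]),"pics/w9z.png")
go((.542,-.4006,.006),1.287)
E
```

```text
15.9 [ 0.54194256 -0.40002366  0.11964325] 0.08553714296165912
exp in crop [[399.8431258  398.66702216]]
move [-0.0007  0.0003  0.1136] turn [-0.05 -0.1   0.04] rows>= 2.3
```

View pics/w9z.png

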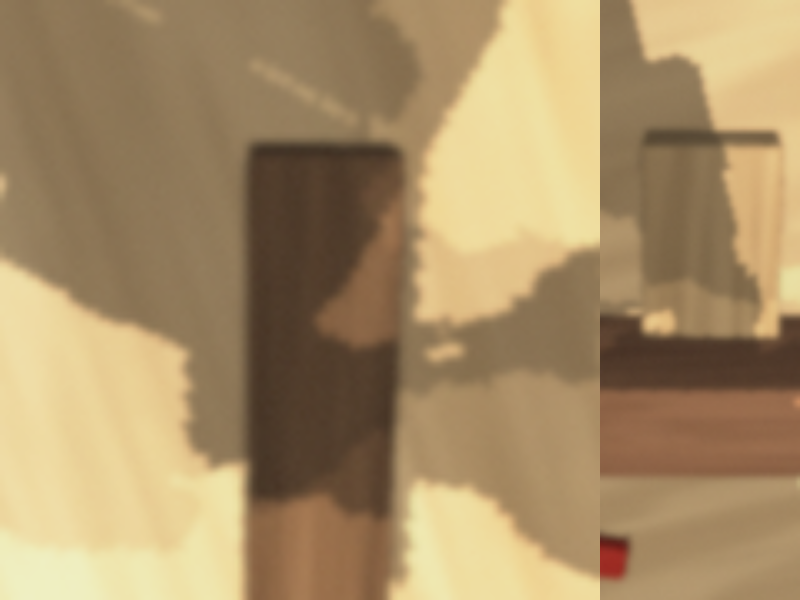

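Pale sits butted at the rail middle, within about 2 mm of plan. The dark block's width runs over crop columns 247–400 and its near end is at row 158. I'll find its far end numerically.

```bash
python3 - <<'E'
from m import *
im,i=pickle.load(open("pics/w9.pkl","rb"))
V=im.max(2)[:,256:272].mean(1).round(); print(V[134:146].tolist(),V[225:262].tolist())
L=cv2.cvtColor(im,cv2.COLOR_RGB2LAB)[:,256:272].mean(1); print(L[225:262,1].round().tolist())
for r in (150,190,220): print(r,im[r,240:290].max(1).tolist())
E
```

```text
[151.0, 149.0, 146.0, 135.0, 107.0, 76.0, 67.0, 73.0, 79.0, 80.0, 80.0, 80.0] [155.0, 156.0, 156.0, 155.0, 155.0, 155.0, 156.0, 157.0, 166.0, 198.0, 229.0, 238.0, 239.0, 239.0, 239.0, 239.0, 239.0, 239.0, 239.0, 239.0, 239.0, 239.0, 239.0, 239.0, 239.0, 239.0, 239.0, 239.0, 239.0, 239.0, 239.0, 239.0, 239.0, 239.0, 239.0, 239.0, 239.0]
[140.0, 140.0, 140.0, 140.0, 140.0, 140.0, 140.0, 140.0, 139.0, 135.0, 128.0, 126.0, 125.0, 125.0, 125.0, 125.0, 125.0, 125.0, 125.0, 125.0, 125.0, 125.0, 125.0, 125.0, 125.0, 125.0, 125.0, 125.0, 125.0, 125.0, 125.0, 125.0, 125.0, 125.0, 125.0, 125.0, 125.0]
150 [143, 145, 145, 146, 145, 145, 141, 136, 122, 100, 84, 78, 80, 81, 82, 81, 79, 78, 77, 76, 79, 80, 84, 85, 83, 80, 78, 77, 78, 79, 82, 87, 94, 101, 104, 105, 110, 118, 130, 137, 144, 158, 168, 178, 204, 227, 237, 239, 239, 239]
190 [144, 143, 143, 142, 141, 141, 140, 136, 122, 100, 82, 73, 73, 73, 73, 75, 77, 80, 79, 80, 81, 83, 82, 82, 81, 81, 82, 84, 84, 83, 83, 82, 84, 82, 80, 78, 76, 76, 92, 125, 154, 167, 170, 171, 173, 174, 174, 172, 171, 170]
220 [239, 239, 239, 239, 239, 239, 238, 230, 204, 163, 143, 138, 137, 139, 141, 142, 149, 154, 158, 161, 165, 165, 162, 156, 155, 155, 155, 152, 151, 152, 150, 147, 142, 136, 132, 132, 137, 139, 148, 165, 188, 216, 230, 236, 239, 239, 239, 239, 239, 239]
```

```bash
python3 - <<'E'
from m import *
im,i=pickle.load(open("pics/w9.pkl","rb")); w2,i2=pickle.load(open("pics/w2.pkl","rb"))
f=lambda P,o:(np.array(P,float)+.5)/5-.5+np.array(o)
a=np.array([(249,141),(279,141),(278.5,234),(249,234)]); p=cast(a,i,.019); print(*rect(p),p.mean(0))
b=f([(50,85),(347,150),(322,242),(37,163)],(135,180)); q=cast(b,i2,.019)
for k in range(4):
    j=np.argmin(np.linalg.norm(q-p[k],axis=1)); print(meet(a[k],i,b[j],i2))
c=p.mean(0); go((c[0],c[1],.007),1.287)
E
```

```text
[ 0.5454 -0.4018] [28.3 88.7] 1.289 [ 0.54534241 -0.40180904  0.019     ]
(array([ 0.5443672 , -0.35641755,  0.00584999]), np.float64(0.0016554643021715193))
(array([ 0.57007388, -0.36274107,  0.01821472]), np.float64(0.0003899026981787725))
(array([ 0.54619763, -0.45059998,  0.01323548]), np.float64(0.0011962201678958797))
(array([ 0.51918732, -0.44115553,  0.01728805]), np.float64(0.0002384178406647217))
move [-0.001   0.0039  0.1126] turn [-0.05 -0.1   0.04] rows>= 2.3
```

Dark measures 28.3 x 88.7 mm, centred at (0.5453,-0.4018). I'll pre-close a little to stay clear of the long board, then grasp.

Call:
servo_tool:
  series: "-0.001 0.004 0 0 0 0 0.3; -0.001 0.004 0.035 0 0 0 0.35; -0.001 0.004 0.075 0 0 0 0.35; -0.001 0.004 0.1 0 0 0 0.35; -0.001 0.004 0.111 0 0 0 0.35"

```text
clock: 16.4
position: [0.5445, -0.401, 0.0063]
ee_rot: [-0.003, 0.8, 0.6, 0.0]
contact_force: [-1.4, -0.2, 0.6]
width: 0.0552
gripper_force: 0.0
```

Call:
servo_tool:
  series: "0 0 0 0 0 0 0.35; 0 0 0 0 0 0 0.6; 0 0 0 0 0 0 0.8; 0 0 0 0 0 0 0.95; 0 0 0 0 0 0 0.95"
  squeeze: 40

```text
clock: 16.9
position: [0.547, -0.4033, 0.0115]
ee_rot: [0.002, 0.8, 0.6, 0.001]
contact_force: [0.8, 0.0, 6.2]
width: 0.0267
gripper_force: 40.3
```

Call:
servo_tool:
  series: "0 0 0 0 0 0 0.95; 0 0 0 0 0 0 0.95; 0 0 0 0 0 0 0.95"

```text
clock: 17.2
position: [0.547, -0.4033, 0.0115]
ee_rot: [0.002, 0.8, 0.6, 0.001]
contact_force: [-0.1, 0.1, 5.8]
width: 0.0265
gripper_force: 40.3
```

```bash
python3 - <<'E'
from h import *
s=manip.get_state(); print(s['clock'],s['position'])
x=rot(s['ee_rot']).apply([1,0,0]); off=(np.array([.5453,-.4018,0])-s['position'])[:2]@x[:2]; print("block centre ahead along tool x",off)
t=onrail(-.062-off,-.186); print(t); go((*t,.12),PR)
E
```

```text
17.2 [ 0.54701178 -0.40328182  0.01146147]
block centre ahead along tool x 0.0009429100995876761
[ 0.43344801 -0.13953386]
move [ 0.2213 -0.1825 -0.1094] turn [  0.15   0.22 -92.59] rows>= 10.8
```

Call:
servo_tool:
  series: "0 0 -0.045 0 0 0 0.95; 0 0 -0.09 0 0 0 0.95; 0.02 -0.017 -0.109 0 0 0 0.95; 0.055 -0.045 -0.109 0 0 0 0.95; 0.09 -0.074 -0.109 0 0 0 0.95"

```text
clock: 17.7
position: [0.4999, -0.2947, 0.1196]
ee_rot: [0.001, 0.8, 0.599, 0.001]
contact_force: [-0.9, 1.6, -0.6]
width: 0.0266
gripper_force: 39.7
```

Call:
servo_tool:
  series: "0.035 -0.029 0 0 0 -8 0.95; 0.07 -0.058 0 0 0 -16.5 0.95; 0.105 -0.086 0 0 0 -25 0.95; 0.131 -0.108 0 0 0 -33 0.95; 0.131 -0.108 0 0 0 -41 0.95"

```text
clock: 18.2
position: [0.4291, -0.1346, 0.1185]
ee_rot: [-0.002, 0.536, 0.844, 0.001]
contact_force: [-0.1, -1.2, -0.6]
width: 0.0267
gripper_force: 39.6
```

Call:
servo_tool:
  series: "0 0 0 0 0 -8 0.95; 0 0 0 0 0 -16.5 0.95; 0 0 0 0 0 -25 0.95; 0 0 0 0 0 -33 0.95; 0 0 0 0 0 -41 0.95"

```text
clock: 18.7
position: [0.4328, -0.139, 0.1188]
ee_rot: [0.0, 0.207, 0.978, 0.001]
contact_force: [0.2, -0.5, -0.5]
width: 0.0268
gripper_force: 39.6
```

Call:
servo_tool:
  series: "0 0 0 0 0 -6 0.95; 0 0 0 0 0 -10.6 0.95; 0 0 0 0 0 -10.6 0.95; 0 0 0 0 0 -10.6 0.95; 0 0 0 0 0 -10.6 0.95"

```text
clock: 19.2
position: [0.4329, -0.1391, 0.1186]
ee_rot: [0.0, 0.12, 0.993, 0.001]
contact_force: [-0.1, -0.7, 0.2]
width: 0.0266
gripper_force: 39.6
```

```bash
python3 - <<'E'
from m import *
im,i=look("w10"); s=manip.get_state(); print(s['clock'],s['position'],s['width'])
print(proj([[*onrail(x,y),.05] for x,y in [(-.013,-.2),(.013,-.2),(-.013,-.1),(.013,-.1)]],i))
t=onrail(-.061,-.186); go((*t,.013),PR)
# rail-edge columns near x=.. : vertical profile
for c in (330,350): print(c,im[200:300,c].max(1).tolist())
E
```

```text
19.25 [ 0.43290841 -0.13915061  0.11860898] 0.026737615180712184
[[243.42046971 258.08407761]
 [243.97352325 283.69864703]
 [359.68695051 257.72877838]
 [356.40794771 283.29988853]]
move [-0.0025 -0.0004  0.1056] turn [ 0.07  0.02 -0.04] rows>= 2.1
330 [237, 237, 237, 237, 237, 237, 237, 237, 237, 237, 237, 237, 237, 237, 237, 237, 237, 237, 237, 237, 237, 237, 237, 237, 237, 237, 237, 237, 236, 234, 232, 228, 214, 162, 106, 86, 85, 85, 87, 88, 91, 93, 93, 94, 96, 99, 99, 101, 103, 108, 113, 118, 121, 126, 131, 134, 133, 139, 166, 203, 220, 224, 226, 227, 227, 226, 226, 226, 225, 223, 223, 222, 217, 213, 210, 207, 196, 167, 115, 61, 33, 31, 30, 30, 29, 27, 28, 28, 29, 28, 28, 26, 28, 30, 29, 29, 31, 30, 29, 29]
350 [237, 237, 237, 237, 237, 237, 237, 237, 237, 237, 237, 237, 237, 237, 237, 237, 237, 236, 237, 237, 237, 237, 237, 237, 237, 237, 237, 237, 236, 234, 232, 228, 214, 162, 109, 89, 89, 87, 88, 88, 92, 94, 94, 95, 96, 98, 101, 101, 103, 109, 115, 120, 121, 124, 127, 130, 133, 142, 175, 214, 229, 234, 236, 236, 236, 235, 234, 232, 229, 227, 225, 221, 213, 182, 124, 63, 35, 29, 25, 28, 27, 30, 31, 29, 31, 29, 30, 31, 30, 30, 30, 32, 30, 29, 29, 30, 30, 30, 28, 29]
```

The rail edge is seen at row 258.3, against 257.9 predicted. Lowering the dark block.

Call:
servo_tool:
  series: "-0.002 0 0.04 0 0 0 0.95; -0.002 0 0.075 0 0 0 0.95; -0.002 0 0.095 0 0 0 0.95; -0.002 0 0.102 0 0 0 0.95; -0.002 0 0.106 0 0 0 0.95"

```text
clock: 19.75
position: [0.435, -0.1395, 0.0121]
ee_rot: [-0.0, 0.119, 0.993, 0.001]
contact_force: [0.2, -0.4, 0.0]
width: 0.0266
gripper_force: 39.6
```

Call:
servo_tool:
  series: "0 0 0 0 0 0 0.95; 0 0 0.001 0 0 0 0.95; 0 0 0.001 0 0 0 0.5; 0 0 0.001 0 0 0 0.5; 0 0 0.001 0 0 0 0.5"

```text
clock: 20.25
position: [0.4352, -0.1397, 0.012]
ee_rot: [0.001, 0.119, 0.993, 0.0]
contact_force: [-0.2, 0.4, -0.1]
width: 0.0429
gripper_force: 0.0
```

Call:
servo_tool:
  series: "0 0 -0.03 0 0 0 0.5; 0 0 -0.07 0 0 0 0.4; 0 0 -0.11 0 0 0 0.2; 0 0 -0.15 0 0 0 0; 0 0 -0.15 0 0 0 0"

```text
clock: 20.75
position: [0.4385, -0.1414, 0.1671]
ee_rot: [0.006, 0.119, 0.993, -0.002]
contact_force: [0.4, -1.1, 0.3]
width: 0.0856
gripper_force: 0.0
```

Call:
servo_tool:
  series: "0 0 0 0 0 0 0; 0 0 0 0 0 0 0"

```text
clock: 20.95
position: [0.4339, -0.1392, 0.1605]
ee_rot: [-0.001, 0.119, 0.993, 0.001]
contact_force: [-0.0, 0.5, 0.7]
width: 0.0853
gripper_force: 0.0
```

```bash
python3 - <<'E'
from m import *
im,i=look("w11"); s=manip.get_state(); print(s['clock'],s['position'],s['width'])
e=proj([[*onrail(x,y),.019] for x,y in [(-.016,-.2),(-.016,-.172),(-.106,-.172),(-.106,-.2)]],i); print("expected",e.round(1).tolist())
L=cv2.cvtColor(im,cv2.COLOR_RGB2HSV); x0,y0=e.min(0).astype(int); x1,y1=e.max(0).astype(int)
xm,ym=(x0+x1)//2,(y0+y1)//2
print("cols",x0-12,im[ym,x0-12:x1+12].max(1).tolist()); print("rows",y0-12,im[y0-12:y1+22,xm].max(1).tolist())
for r in (y0+8,y1-8): print(r,im[r,x0-12:x1+12].max(1).tolist())
# tape: dark + green from w5
w5,i5=pickle.load(open("pics/w5.pkl","rb")); w4,i4=pickle.load(open("pics/w4.pkl","rb"))
w1,i1=pickle.load(open("pics/w1.pkl","rb"))
c=blob(w5,(355,130,475,248),60); print("tape w5",cv2.minAreaRect(c)); print([ (z,*rect(cast(c,i5,z))) for z in (.04,.066)])
E
```

```text
21.0 [ 0.43370056 -0.13912088  0.16015511] 0.08508699228628779
expected [[246.5, 219.6], [271.9, 219.6], [273.2, 137.0], [245.3, 137.1]]
cols 233 [170, 171, 170, 170, 169, 169, 170, 169, 169, 169, 167, 156, 129, 96, 77, 69, 69, 70, 71, 73, 75, 75, 77, 76, 77, 76, 75, 77, 77, 79, 79, 79, 77, 78, 75, 71, 71, 74, 92, 115, 130, 134, 135, 134, 134, 134, 134, 135, 134, 135, 135, 134]
rows 125 [144, 143, 142, 139, 136, 135, 134, 125, 102, 76, 63, 69, 73, 74, 74, 73, 75, 74, 74, 75, 74, 74, 74, 74, 75, 75, 75, 74, 75, 76, 75, 75, 74, 74, 74, 75, 75, 75, 74, 75, 75, 75, 75, 75, 76, 75, 75, 74, 74, 75, 76, 75, 76, 75, 75, 77, 77, 76, 77, 76, 76, 77, 77, 82, 88, 92, 94, 93, 93, 95, 94, 93, 94, 93, 95, 95, 95, 94, 94, 94, 97, 104, 119, 134, 141, 143, 143, 143, 142, 137, 128, 115, 98, 80, 76, 75, 74, 74, 72, 74, 76, 76, 78, 77, 79, 78, 81, 82, 84, 88, 101, 121, 132, 133, 132, 132]
145 [140, 141, 140, 141, 142, 142, 141, 141, 141, 140, 136, 123, 100, 80, 72, 75, 75, 75, 73, 73, 72, 72, 75, 78, 78, 77, 74, 73, 72, 73, 75, 79, 81, 81, 80, 81, 81, 81, 87, 107, 125, 135, 137, 136, 136, 134, 135, 135, 133, 133, 133, 133]
211 [232, 232, 232, 231, 231, 231, 230, 227, 225, 225, 225, 221, 200, 161, 134, 124, 125, 128, 131, 135, 142, 148, 150, 152, 150, 145, 143, 143, 142, 141, 142, 143, 138, 131, 123, 124, 130, 148, 185, 218, 229, 232, 232, 231, 231, 231, 230, 228, 228, 228, 225, 222]
tape w5 ((415.0790100097656, 188.6786346435547), (115.67379760742188, 59.658870697021484), 53.61565017700195)
[(0.04, array([0.5559, 0.3405]), array([ 47. , 107.5]), 0.461), (0.066, array([0.5439, 0.3274]), array([41.4, 94.8]), 0.461)]
```

Dark is in place: columns 245.5–272 (expected 246–272.5), and the ends put it at rail x ≈ -0.063, inside the window. Next, the pre-grasp look at the tape.

```bash
python3 - <<'E'
from h import *
go((.552,.335,.17),np.pi+.461)
E
```

```text
move [-0.0028  0.4887 -0.0089] turn [  0.16  -0.12 -40.09] rows>= 9.8
```

Call:
servo_tool:
  series: "0 0.048 -0.005 0 0 0 0; 0 0.096 -0.009 0 0 0 0; 0 0.144 -0.009 0 0 0 0; -0.001 0.192 -0.009 0 0 0 0; -0.001 0.24 -0.009 0 0 0 0"

```text
clock: 21.5
position: [0.4919, 0.095, 0.1692]
ee_rot: [-0.001, 0.119, 0.993, 0.0]
contact_force: [1.3, -0.8, -0.5]
width: 0.0855
gripper_force: 0.0
```

Call:
servo_tool:
  series: "0 0.048 0 0 0 -8 0; 0 0.096 0 0 0 -16 0; 0 0.144 0 0 0 -24 0; -0.001 0.192 0 0 0 -32 0; -0.002 0.248 0 0 0 -40 0"

```text
clock: 22.0
position: [0.5509, 0.3294, 0.1689]
ee_rot: [-0.002, -0.231, 0.973, -0.0]
contact_force: [1.0, 0.3, 0.1]
width: 0.0855
gripper_force: 0.0
```

Call:
servo_tool:
  series: "0 0 0 0 0 0 0; 0 0 0 0 0 0 0; 0 0 0 0 0 0 0"

```text
clock: 22.3
position: [0.5507, 0.3268, 0.1695]
ee_rot: [-0.001, -0.227, 0.974, -0.0]
contact_force: [0.9, -0.4, -0.3]
width: 0.0853
gripper_force: 0.0
```

```bash
python3 - <<'E'
from m import *
im,i=look("w12"); s=manip.get_state(); print(s['clock'],s['position'],s['width'])
a=np.array([160,100]); save(im,"pics/w12z.png",(160,100,360,250))
for z in (.0,.066): print((proj([[.5475,.332,z]],i)-a)*4)
E
```

```text
22.35 [0.55091103 0.32647326 0.17007928] 0.08554417397756624
[[418.00518735 289.05677876]]
[[423.72623901 359.26408015]]
```

View pics/w12z.png

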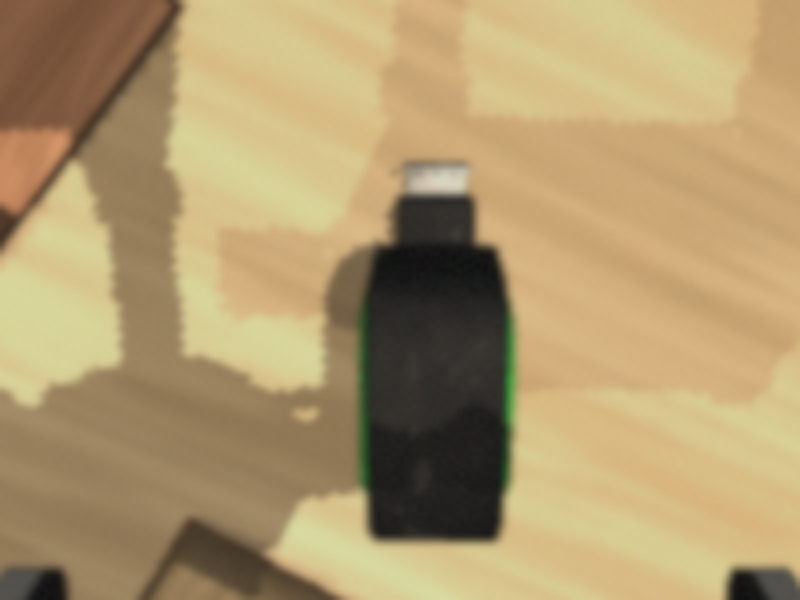

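The tape is aligned with the tool, with its centre at crop column ≈ 437. The hook tip is at row 161, the case base starts at row 246 and the case's far top end is at row 539. Checking lengths and the grasp point.

```bash
python3 - <<'E'
from m import *
im,i=pickle.load(open("pics/w12.pkl","rb")); s=manip.get_state(); r=rot(s['ee_rot'])
f=lambda r_,c=437:[(c+.5)/4-.5+160,(r_+.5)/4-.5+100]
for n,row,zs in [("hook",161,(0,.01,.02)),("base",246,(0,.005,.01)),("far",539,(.045,.055,.062))]:
    for z in zs:
        p=cast([f(row)],i,z)[0]; print(n,z,p.round(4),"tool",r.inv().apply(p-s['position']).round(4))
# height: two views, far top end / column width ratio with w5 picked far corner
w5,i5=pickle.load(open("pics/w5.pkl","rb"))
m=lambda L: None
# far top corners: here crop (371,539),(500,539); w5.png(800 scale) (681,380),(733,343)
for a,b in [((371,539),(681,380)),((500,539),(733,343))]:
    print("far corner two-view",meet(f(a[1],a[0]),i,np.array(b)*.64,i5))
E
```

```text
hook 0 [0.5124 0.3198 0.    ] tool [0.0372 0.011  0.1702]
hook 0.01 [0.5114 0.3189 0.01  ] tool [0.0385 0.0106 0.1602]
hook 0.02 [0.5103 0.318  0.02  ] tool [0.0399 0.0103 0.1502]
base 0 [0.5337 0.3306 0.    ] tool [0.0133 0.0113 0.1701]
base 0.005 [0.5329 0.33   0.005 ] tool [0.0143 0.0111 0.1651]
base 0.01 [0.532  0.3294 0.01  ] tool [0.0154 0.0109 0.1601]
far 0.045 [0.5959 0.3604 0.045 ] tool [-0.0556  0.0105  0.125 ]
far 0.055 [0.5916 0.3578 0.055 ] tool [-0.0505  0.0101  0.115 ]
far 0.062 [0.5885 0.356  0.062 ] tool [-0.047   0.0098  0.108 ]
far corner two-view (array([0.59521442, 0.34197517, 0.06127507]), np.float64(0.0018204634262259226))
far corner two-view (array([0.58331301, 0.37197901, 0.05642416]), np.float64(0.0013566745052451723))
```

Call:
servo_tool:
  series: "-0.0155 0.0105 0.02 0 0 0 0.2; -0.0155 0.0105 0.05 0 0 0 0.25; -0.0155 0.0105 0.085 0 0 0 0.25; -0.0155 0.0105 0.115 0 0 0 0.25; -0.0155 0.0105 0.135 0 0 0 0.25"

```text
clock: 22.85
position: [0.5596, 0.3419, 0.034]
ee_rot: [-0.001, -0.226, 0.974, -0.0]
contact_force: [0.4, -0.9, 0.3]
width: 0.064
gripper_force: 0.0
```

Call:
servo_tool:
  series: "0 0 0.01 0 0 0 0.25; 0 0 0.01 0 0 0 0.5; 0 0 0.01 0 0 0 0.8; 0 0 0.01 0 0 0 0.8; 0 0 0.01 0 0 0 0.8"
  squeeze: 60

```text
clock: 23.35
position: [0.5618, 0.3445, 0.0275]
ee_rot: [0.002, -0.228, 0.974, 0.001]
contact_force: [-0.0, -1.6, 1.8]
width: 0.0333
gripper_force: 60.6
```

Call:
servo_tool:
  series: "0 0 0 0 0 0 0.8; 0 0 0 0 0 0 0.8; 0 0 0 0 0 0 0.8"

```text
clock: 23.65
position: [0.5619, 0.3445, 0.0275]
ee_rot: [0.002, -0.228, 0.974, 0.0]
contact_force: [0.2, -1.3, 5.9]
width: 0.0332
gripper_force: 61.2
```

```bash
python3 - <<'E'
from h import *
s=manip.get_state(); print(s['clock'],s['position'])
t=onrail(-.0635+.009,-.186); print(t); go((*t,.15),PR)
E
```

```text
23.65 [0.56185181 0.34445385 0.02746942]
[ 0.44165134 -0.14153089]
move [ 0.3229 -0.3822 -0.1236] turn [ 0.07  0.17 40.02] rows>= 10.3
```

Call:
servo_tool:
  series: "0 0 -0.03 0 0 0 0.8; 0 0 -0.07 0 0 0 0.8; 0 0 -0.11 0 0 0 0.8; 0.015 -0.018 -0.124 0 0 0 0.8; 0.04 -0.047 -0.124 0 0 0 0.8"

```text
clock: 24.15
position: [0.5479, 0.2867, 0.1527]
ee_rot: [0.004, -0.229, 0.973, 0.002]
contact_force: [0.7, -1.4, -3.0]
width: 0.0334
gripper_force: 60.6
```

Call:
servo_tool:
  series: "0.027 -0.032 0 0 0 0 0.8; 0.055 -0.065 0 0 0 0 0.8; 0.083 -0.098 0 0 0 0 0.8; 0.111 -0.131 0 0 0 0 0.8; 0.139 -0.164 0 0 0 0 0.8"

```text
clock: 24.65
position: [0.4926, 0.0747, 0.1492]
ee_rot: [-0.0, -0.228, 0.974, 0.001]
contact_force: [0.7, 0.9, -3.2]
width: 0.0331
gripper_force: 60.6
```

Call:
servo_tool:
  series: "0.028 -0.033 0 0 0 6 0.8; 0.056 -0.066 0 0 0 14 0.8; 0.084 -0.099 0 0 0 22 0.8; 0.112 -0.132 0 0 0 30 0.8; 0.132 -0.156 0 0 0 36 0.8"

```text
clock: 25.15
position: [0.4436, -0.1242, 0.1491]
ee_rot: [-0.0, 0.087, 0.996, 0.001]
contact_force: [0.8, 0.9, -3.2]
width: 0.0334
gripper_force: 60.5
```

Call:
servo_tool:
  series: "0 0 0 0 0 4 0.8; 0 0 0 0 0 4 0.8; 0 0 0 0 0 4 0.8; 0 0 0 0 0 4 0.8; 0 0 0 0 0 4 0.8"

```text
clock: 25.65
position: [0.445, -0.1218, 0.1495]
ee_rot: [0.0, 0.118, 0.993, 0.001]
contact_force: [0.3, -0.0, -2.9]
width: 0.0335
gripper_force: 60.9
```

```bash
python3 - <<'E'
from m import *
im,i=look("w13"); s=manip.get_state(); print(s['clock'],s['position'],s['width'])
t=onrail(-.0635+.010,-.186); print(t); go((*t,.048),PR)
E
```

```text
25.7 [ 0.44498222 -0.12187578  0.14950612] 0.033098021958232623
[ 0.44262296 -0.14176742]
move [-0.0024 -0.02    0.1015] turn [0.08 0.   0.11] rows>= 2.1
```

Call:
servo_tool:
  series: "-0.0025 -0.02 0 0 0 0 0.8; -0.0025 -0.02 0.03 0 0 0 0.8; -0.0025 -0.02 0.06 0 0 0 0.8; -0.0025 -0.02 0.08 0 0 0 0.8; -0.0025 -0.02 0.088 0 0 0 0.8"

```text
clock: 26.2
position: [0.4413, -0.1415, 0.0597]
ee_rot: [-0.002, 0.119, 0.993, 0.001]
contact_force: [0.2, -0.0, -2.9]
width: 0.0332
gripper_force: 60.9
```

Call:
servo_tool:
  series: "0 0 0 0 0 0 0.8; 0 0 0 0 0 0 0.8; 0 0 0 0 0 0 0.8"

```text
clock: 26.5
position: [0.4438, -0.1429, 0.0627]
ee_rot: [0.001, 0.119, 0.993, 0.0]
contact_force: [0.2, 0.2, -2.6]
width: 0.0332
gripper_force: 60.9
```

```bash
python3 - <<'E'
from m import *
s=manip.get_state(); print(s['clock'],s['position'],s['contact_force'])
t=onrail(-.0635+.010,-.186); print(t); go((*t,.048),PR)
E
```

```text
26.5 [ 0.44375151 -0.14292984  0.06268923] [ 0.20059002  0.22927787 -2.63229413]
[ 0.44262296 -0.14176742]
move [0.0014 0.0009 0.0147] turn [0.03 0.17 0.03] rows>= 0.3
```

Call:
servo_tool:
  series: "0.0015 0.001 0.005 0 0 0 0.8; 0.0015 0.001 0.009 0 0 0 0.8; 0.0015 0.001 0.012 0 0 0 0.8; 0.0015 0.001 0.0135 0 0 0 0.8; 0.0015 0.001 0.0135 0 0 0 0.8"

```text
clock: 27.0
position: [0.4412, -0.1411, 0.0477]
ee_rot: [-0.0, 0.119, 0.993, 0.001]
contact_force: [0.1, 0.6, -3.4]
width: 0.0335
gripper_force: 60.9
```

Call:
servo_tool:
  series: "0 0 0 0 0 0 0.8; 0 0 0 0 0 0 0.8"

```text
clock: 27.2
position: [0.4415, -0.1413, 0.0481]
ee_rot: [0.0, 0.119, 0.993, 0.001]
contact_force: [-0.3, 0.1, -3.0]
width: 0.0334
gripper_force: 60.9
```

Still hanging (-3 N). I'll lower a millimetre at a time until it is carried.

Call:
servo_tool:
  series: "0 0 0.001 0 0 0 0.8; 0 0 0.001 0 0 0 0.8; 0 0 0.0015 0 0 0 0.8; 0 0 0.0015 0 0 0 0.8"

```text
clock: 27.6
position: [0.4415, -0.1412, 0.0466]
ee_rot: [0.0, 0.119, 0.993, 0.001]
contact_force: [-0.3, -0.4, -1.9]
width: 0.0335
gripper_force: 61.2
```

Call:
servo_tool:
  series: "0 0 0.001 0 0 0 0.8; 0 0 0.001 0 0 0 0.8; 0 0 0.001 0 0 0 0.8"

```text
clock: 27.9
position: [0.4415, -0.1412, 0.0464]
ee_rot: [0.0, 0.119, 0.993, 0.0]
contact_force: [-2.3, 1.2, 4.8]
width: 0.033
gripper_force: 62.3
```

Contact is at 0.0465, which is the grasp height plus 19 mm, so it rests on the dark block. Releasing.

Call:
servo_tool:
  series: "0 0 -0.001 0 0 0 0.8; 0 0 -0.001 0 0 0 0.45; 0 0 -0.001 0 0 0 0.35; 0 0 -0.001 0 0 0 0.2; 0 0 -0.001 0 0 0 0.2"

```text
clock: 28.4
position: [0.4415, -0.1412, 0.0465]
ee_rot: [0.0, 0.119, 0.993, 0.001]
contact_force: [-0.2, -0.5, -0.9]
width: 0.068
gripper_force: 0.0
```

Call:
servo_tool:
  series: "0 0 -0.03 0 0 0 0.2; 0 0 -0.07 0 0 0 0.2; 0 0 -0.11 0 0 0 0.1; 0 0 -0.15 0 0 0 0; 0 0 -0.18 0 0 0 0"

```text
clock: 28.9
position: [0.4419, -0.1416, 0.2292]
ee_rot: [0.002, 0.119, 0.993, 0.0]
contact_force: [0.4, 0.4, -0.5]
width: 0.0853
gripper_force: 0.0
```

Call:
servo_tool:
  series: "0 0 0 0 0 0 0; 0 0 0 0 0 0 0; 0 0 0 0 0 0 0"

```text
clock: 29.2
position: [0.4403, -0.1409, 0.2251]
ee_rot: [-0.001, 0.119, 0.993, 0.001]
contact_force: [-0.7, 0.1, -0.6]
width: 0.0852
gripper_force: 0.0
```

```bash
python3 - <<'E'
from m import *
im,i=look("w14"); s=manip.get_state(); print(s['clock'],s['position'],s['width'])
e=eyes.get_image("side"); t=eyes.get_image("top"); np.save("pics/top1.npy",t)
for n,x,y,z in [("dark c",-.0635,-.186,.019),("hook",-.109,-.186,.03),("far",-.018,-.186,.08),("pale",-.0405,0,.022)]:
    print(n,(proj([[*onrail(x,y),z]],i)/.64/1).round(0))
a=cv2.resize(im,(512,384)); 
top=cv2.resize(t[150:240,130:350],(512,209),interpolation=cv2.INTER_CUBIC); sd=cv2.resize(e[150:260,180:340],(288,198),interpolation=cv2.INTER_CUBIC)
cv=np.zeros((593,800,3),np.uint8); cv[:384,:512]=a; cv[384:593,:512]=top; cv[:198,512:]=sd
cv2.imwrite("pics/final.png",cv[:,:,::-1])
E
```

```text
29.25 [ 0.4402825  -0.14089186  0.22491208] 0.08552445104895481
dark c [[405. 249.]]
hook [[405. 192.]]
far [[405. 330.]]
pale [[631. 277.]]
```

View pics/final.png

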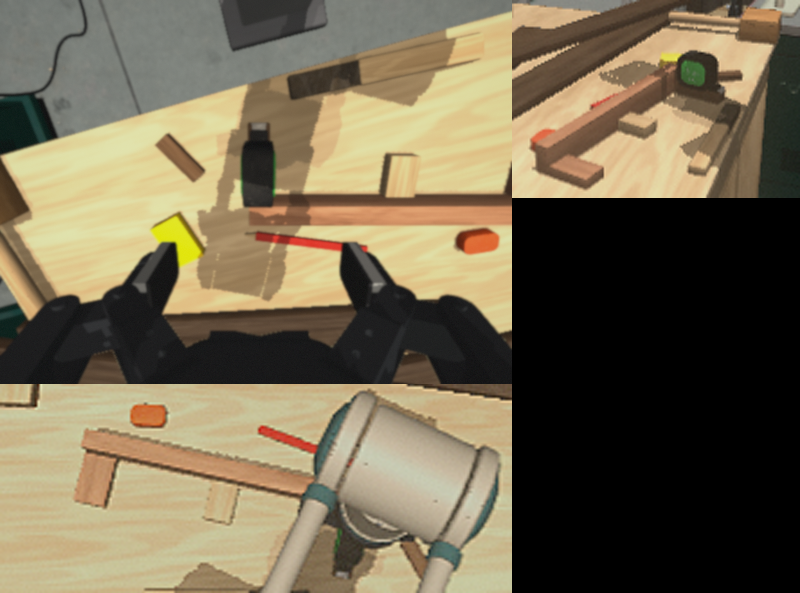

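The final pictures show red and pale butted against the rail. The tape stands upright on the dark block: its centre column is 258.5 (dark block expected at 259) and its hook is at row 123, as predicted. Bystanders are untouched and the gripper is clear, so I'm handing in.

```bash
python3 -c "
from rig import manip; print(manip.sign_off())"
```

```text
the job is handed in; nothing more can be done
None
```

The job is handed in: dark, pale and red blocks are laid against the rail, the tape measure stands on the dark block, and nothing else was moved; my last measurements were all within tolerance, but no pass/fail result came back.

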